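Open the hot kiln and mount the clay figures

ROBOT

A 6-joint arm with a two-finger parallel gripper is mounted at the origin on the work surface. World frame = base frame: x ahead of the robot, y to its left, z up, the work surface at z = 0. Lengths are in m, angles in rad, forces in N, time in s.
With the tool pointing down it reaches from about 0.425 to 0.95 m from the base axis. Payload 3.5 kg.
Tool frame: the origin (TCP) lies on the centre line of the jaws, within the pads' length; the fingertips stand 17 mm ahead of it and the grasp point (between the pads) lies 2 mm behind it; z points along the fingers, y is the line along which they close (so a half turn about z gives the same grasp; the last joint's range is limited). The gripper opens to 85 mm and grips with 20 to 120 N. Pads are 22 mm wide; open, the fingers measure 114 mm over their backs; the gripper's body (76 mm by 85 mm) begins 54 mm behind the grasp point. The pads swing forward as they close: fully open they stand 13 mm farther back than shut.
Start: joints at [-1.282, 0.286, 1.577, -0, 1.279, -0.15], TCP at [0.287, -0.611, 0.248] pointing down, gripper open.
Joint ranges: [-2.77, 2.77], [-0.9, 2.22], [0.21, 2.48], [-1.53, 4.67], [0.24, 2.81], [-2.84, 2.84]. Speed limits (rad/s): [2.79, 2.79, 3.14, 3.14, 3.14, 3.14].

INTERFACE

Orientations are given as a unit quaternion [x, y, z, w].
In Python, from plant import ctrl gives the robot as it stands. The module is installed in compiled form; this text tells all that it offers.
- The arm moves only by the tool drive_tool, never from a script. Its argument "moves" is a list of rows, each a list of 3 entries, a list of its own where there are three numbers: the turn, a rotation vector about the tool's x, y, z in rad, then the shift along the tool's x, y, z in m, then the finger opening in m, from 0 to 0.0854. A call has 1 to 5 rows; each row shifts and turns the commanded pose from where the row before left it, along the tool's axes as they then stand; what a row does not reach is not made up. A row lasts 1/8 s, in which the tool goes at most 62.5 mm and 10.7 degrees, less where a joint would pass 70% of its speed; a pose out of reach is approached as far as the arm can. A call with a gripper value outside its range is refused whole. The fingers move at their own pace and stop on an object; "grip_force" is the grip in N (left out, the last holds). Time passes only in rows, so rows that do not move let the fingers close. It gives the time, the measured TCP pose, the force, the opening and the grip force at its end, in the units of the state.
- ctrl.get_state(): the state, without advancing time (a new reading comes with each control period).
- ctrl.read_camera(name): name is "scene" or "top" or "wrist"; returns a dict with "image" (480x640x3 uint8, red, green, blue), "fx", "fy", "cx", "cy" (pixels), "R" (3x3) and "t" (3): a world point X has camera coordinates R X + t. Camera axes: x right, y down, z forward; pixel columns grow to the right and rows downward; lengths in m; the calibration is good to about 2 mm. A picture is of the moment at which its call begins. There is no depth.
- ctrl.sign_off(): hands the job in; it is judged then, once.
The state is a dict: "time": time; "qpos": joint angles; "dq": joint speeds; "joint_efforts": joint torques, N m; "eef_pos": TCP position; "tcp_rot": TCP orientation; "contact_force": force on the tool from outside, world axes, zero at the start; "wrist_torque": the same for the moment, N m; "opening": opening from 0.0 (shut) to 1.0 (fully open); "finger_force": force on a finger pad.
Only numpy, scipy, OpenCV 4.12 (cv2) and the standard library are available. Lean on these libraries where they do the work, as an engineer would, in place of code of your own. Each camera call takes 0.05 s, during which the arm holds its last target. There are 200 camera calls.

TASK

The clay figures in the desktop kiln are fired: hook the hot lid's loop with the lid lifter, carry the lid level on to the middle of the cork-topped lid stand without touching it with the robot itself, and put the lifter back in its rest. Then mount every figure found in the kiln: lay the plinth of its own colour flat on the wooden display board first, and stand the figure upright in the middle of that plinth. Leave the ink jar, mug and tape where they are.

Things in the scene. Friction and masses are not known exactly. Their poses are not given: they have to be found in the camera images.
- kiln: round grey top-loading desktop kiln, fixed, outside diameter 224, chamber diameter 180; origin at the centre of its underside, on the desk; chamber floor at z = 25; a flat ledge at z = 50 carries the lid inside a low lip (inside diameter 216, top at z = 56); black control panel on its -x side
- lid: round aluminium lid, a shallow hood of diameter 206, 42 tall outside and 34 deep inside, about 350 g; origin at the centre of its lower edge, z up; a steel loop stands on top, and hung by the loop's peak it balances; starts seated on the kiln's ledge, covering the figures by 9
- lid_loop (a point): centre of the loop's bar at its peak, 94 above the lid's origin; lid axes. The loop is 7 round bar, roof-shaped, in the lid's y-z plane: feet at y = -36 and +36 on the lid, shoulders at y = -22 and +22 (14 below the peak), peak at y = 0; the opening under it (48 tall at the middle) is passed through along the lid's x
- lifter: loose lid lifter, 160 g, stands upright in its rest: red handle 20 x 20 x 64 tall, origin at the handle's centre, z up; square steel collar 44 x 44 x 6 just below the handle (z = -38 to -32); below it a steel hook in the lifter's x-z plane, lowest part at z = -99.5
- lifter_hook (a point): where a bar's centre lies when hung in the hook, 86 below the lifter's origin; lifter axes. Hook of 7 round bar, relative to the lifter's origin: shank at x = -13 down to z = -84, V bottom at x = 0, z = -96, point at x = +13, z = -82. Open to +x above the point: with the point below a loop bar that lies along y, move towards the lifter's +x, then up
- rest: fixed dark wooden rest for the lifter, 80 x 90 x 82 tall, origin at the centre of its underside; two rails along its x, 28 apart, tops at z = 75, carry the lifter's collar between lips (60 x 60 inside, 7 tall); the hook hangs between the rails in the rest's x-z plane
- rest_seat (a point): where the lifter's origin lies when the lifter stands in the rest, centred, with the axes of both parallel (113 above the desk)
- trivet_top (a point): centre of the top of the fixed round lid stand (steel with cork top, diameter 216, top 30 above the desk); with the lid on it the lid's origin lies at this height
- board: fixed wooden display board, 260 (its x) x 100 (its y) x 12 thick; origin at the centre of its underside, top at z = 12
- red_figure: clay figure, red cylindrical body of diameter 32 and 30 tall, terracotta head of diameter 25 with a red cap, 50 tall in all, 50 g; origin on its axis half-way up (25 above its foot), z up; starts upright in the kiln, under the lid; may be absent
- red_plinth: red round plinth with a pale wooden disc on top, diameter 52, 20 thick, 90 g; origin at its centre (10 above its underside), z up; starts flat on the desk
- blue_figure: clay figure, blue cylindrical body of diameter 32 and 30 tall, terracotta head of diameter 25 with a blue cap, 50 tall in all, 50 g; origin on its axis half-way up (25 above its foot), z up; starts upright in the kiln, under the lid; may be absent
- blue_plinth: blue round plinth with a pale wooden disc on top, diameter 52, 20 thick, 90 g; origin at its centre (10 above its underside), z up; starts flat on the desk
- yellow_figure: clay figure, yellow cylindrical body of diameter 32 and 30 tall, terracotta head of diameter 25 with a yellow cap, 50 tall in all, 50 g; origin on its axis half-way up (25 above its foot), z up; starts upright in the kiln, under the lid; may be absent
- yellow_plinth: yellow round plinth with a pale wooden disc on top, diameter 52, 20 thick, 90 g; origin at its centre (10 above its underside), z up; starts flat on the desk
- ink: ink jar, bystander, diameter 48, 75 tall, origin at the centre of its underside
- mug: blue mug, bystander, diameter 76, 85 tall, origin at the centre of its underside
- tape: roll of green tape lying flat, bystander, diameter 72, 22 tall, origin at the centre of its underside
Not all that is in view belongs to the job. What is shaped like the blue_plinth but black or pink is not meant.

How it is judged:
On the way, in this order (a step that is already met when the one before it is completed fails the run):
1. the lid hangs level from the lifter, clear of the kiln (z of lid in the frame of kiln above 0.08 m and contact force between lid and lifter above 1 N and contact force between lid and kiln below 0.2 N and angle between lid's own z axis and vertical below 0.2 rad), for 0.2 s.
2. the lid lies on the lid stand, level, let go by the lifter (horizontal distance between lid and trivet_top below 0.025 m and z of lid in the frame of trivet_top between -0.006 and 0.006 m and angle between lid's own z axis and vertical below 0.08 rad and contact force between lid and lifter below 0.2 N), for 0.2 s.
At the end, for the whole second after the job is handed in: Lid level on the lid stand, centred within 25 mm; lifter upright in its rest within 15 mm; every figure present upright on the plinth of its own colour, centred within 7 mm, the plinth flat on the board, its axis 10 mm inside the ends and 14 mm inside the sides; all at rest (horizontal distance between lid and trivet_top below 0.025 m and z of lid in the frame of trivet_top between -0.006 and 0.006 m and angle between lid's own z axis and vertical below 0.08 rad and linear speed of each of lid, lifter, red_figure, blue_figure, yellow_figure below 0.03 m/s and distance between lifter and rest_seat below 0.015 m and angle between lifter's own z axis and vertical below 0.15 rad and horizontal distance between red_figure and red_plinth below 0.007 m and z of red_figure in the frame of red_plinth between 0.031 and 0.039 m and x of red_figure in the frame of board between -0.12 and 0.12 m and y of red_figure in the frame of board between -0.036 and 0.036 m and z of red_figure in the frame of board between 0.051 and 0.063 m and angle between each of red_figure, blue_figure, yellow_figure's own z axis and vertical below 0.1 rad and horizontal distance between blue_figure and blue_plinth below 0.007 m and z of blue_figure in the frame of blue_plinth between 0.031 and 0.039 m and x of blue_figure in the frame of board between -0.12 and 0.12 m and y of blue_figure in the frame of board between -0.036 and 0.036 m and z of blue_figure in the frame of board between 0.051 and 0.063 m and horizontal distance between yellow_figure and yellow_plinth below 0.007 m and z of yellow_figure in the frame of yellow_plinth between 0.031 and 0.039 m and x of yellow_figure in the frame of board between -0.12 and 0.12 m and y of yellow_figure in the frame of board between -0.036 and 0.036 m and z of yellow_figure in the frame of board between 0.051 and 0.063 m); the robot touches nothing.
It fails at once if the hot lid is touched by the robot instead of by the lifter (contact force between any of the fingers, the arm and lid above 0.5 N).
It fails at once if the lid tips more than 20 degrees (angle between lid's own z axis and vertical above 0.35 rad).
It fails at once if the ink jar, the mug or the roll of tape is shifted by more than 25 mm (distance of any of ink, mug, tape from where it was at the start of the episode above 0.025 m).
It fails at once if a figure is set down on the bare board while its plinth is still elsewhere ((contact force between red_figure and board above 0.1 N and horizontal distance between red_figure and red_plinth above 0.15 m) or (contact force between blue_figure and board above 0.1 N and horizontal distance between blue_figure and blue_plinth above 0.15 m) or (contact force between yellow_figure and board above 0.1 N and horizontal distance between yellow_figure and yellow_plinth above 0.15 m)).
Of red_figure, blue_figure, yellow_figure only 2 to 3 are there at a start; the rules pass over those that are not, and their reading is None.
At some moment in a run one of red_plinth, blue_plinth, yellow_plinth may be knocked a few centimetres aside while the robot is not near it.
It also fails if it takes over 210 s, if anything falls off the work surface, if the arm or the gripper's body presses on something with over 40 N, if the wrist force passes 120 N, or if a joint passes its speed limit or range.

## Working session

There is one attempt and no reset: what is moved stays moved. The work goes in short steps, Python scripts to look and compute and a tool call to move; the robot and the scene stay as the last step left them, time stands still between calls to the robot, and variables do not carry over. Pictures are saved under pics/ and viewed, at most 14 in all, crops included, and the job is handed in when it is done.

Besides the shell and the picture viewer there is one more tool, called after "Emit:" by a JSON object that holds its "method" and its "body", one argument or row to a line. drive_tool: Moves the arm, as the interface text tells. Its arguments: {"type":"object","properties":{"moves":{"type":"array","items":{"type":"array"}},"grip_force":{"type":"number"}},"required":["moves"]}

```bash
mkdir -p pics; cat > h.py <<'E'
import numpy as np, cv2, json
from plant import ctrl
from scipy.spatial.transform import Rotation as R
def snap(name, fn=None):
    c=ctrl.read_camera(name)
    c['image']=np.asarray(c['image']); c['R']=np.array(c['R']); c['t']=np.array(c['t'])
    if fn: cv2.imwrite('pics/'+fn, cv2.cvtColor(c['image'],cv2.COLOR_RGB2BGR))
    return c
def ray(c,u,v):
    d=c['R'].T@np.array([(u-c['cx'])/c['fx'],(v-c['cy'])/c['fy'],1.]); return -c['R'].T@c['t'], d
def at_z(c,u,v,z):
    o,d=ray(c,u,v); return o+d*(z-o[2])/d[2]
def tri(obs):  # [(c,u,v),...] -> point, residual(m)
    A=np.zeros((3,3));b=np.zeros(3);L=[]
    for c,u,v in obs:
        o,d=ray(c,u,v);d=d/np.linalg.norm(d);P=np.eye(3)-np.outer(d,d);A+=P;b+=P@o;L.append((o,P))
    X=np.linalg.solve(A,b); return X,[np.linalg.norm(P@(X-o)) for o,P in L]
def proj(c,X):
    p=c['R']@np.array(X)+c['t']; return c['fx']*p[0]/p[2]+c['cx'], c['fy']*p[1]/p[2]+c['cy']
E
python3 - <<'E'
from h import *
for n in('scene','top','wrist'):
    c=snap(n,n+'0.png'); print(n,c['fx'],c['cx'],c['cy'],(-c['R'].T@c['t']).round(3),c['R'].round(2).tolist())
s=ctrl.get_state(); print({k:np.round(v,3).tolist() for k,v in s.items()})
E
```

```text
scene 613.2884916244959 316.9531781964306 231.48358360273681 [1.357 0.893 1.392] [[-0.72, 0.69, -0.02], [0.52, 0.53, -0.67], [-0.45, -0.49, -0.74]]
top 528.4746480249001 329.6518109332011 238.50057802793754 [0.41  0.082 1.317] [[-0.01, -1.0, 0.03], [-0.99, 0.0, -0.16], [0.16, -0.03, -0.99]]
wrist 334.4627663011528 327.77061256644123 238.04098865644312 [ 0.355 -0.577  0.374] [[0.42, -0.91, -0.0], [-0.86, -0.41, 0.3], [-0.27, -0.12, -0.96]]
{'time': 0.15, 'qpos': [-1.282, 0.287, 1.578, -0.0, 1.279, -0.15], 'dq': [0.001, -0.001, -0.004, 0.001, 0.0, 0.001], 'joint_efforts': [0.001, -40.661, -29.314, -0.0, 0.004, 0.0], 'eef_pos': [0.287, -0.611, 0.247], 'tcp_rot': [0.976, 0.218, -0.0, -0.001], 'contact_force': [-0.386, 0.219, 0.347], 'wrist_torque': [0.037, -0.047, -0.03], 'finger_force': 0.0, 'opening': 1.004}
```

View pics/scene0.png

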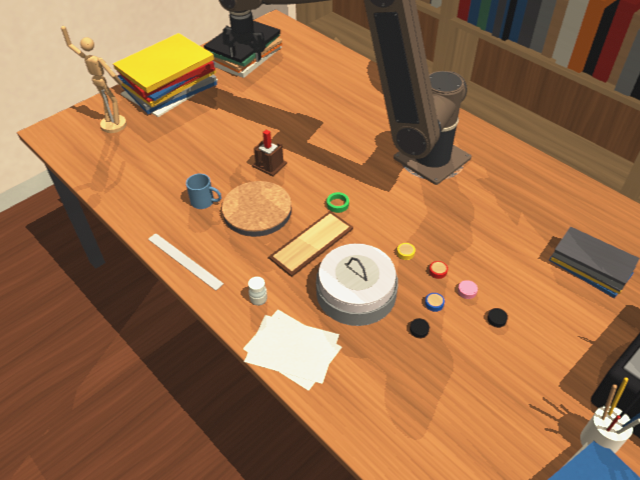

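View pics/top0.png

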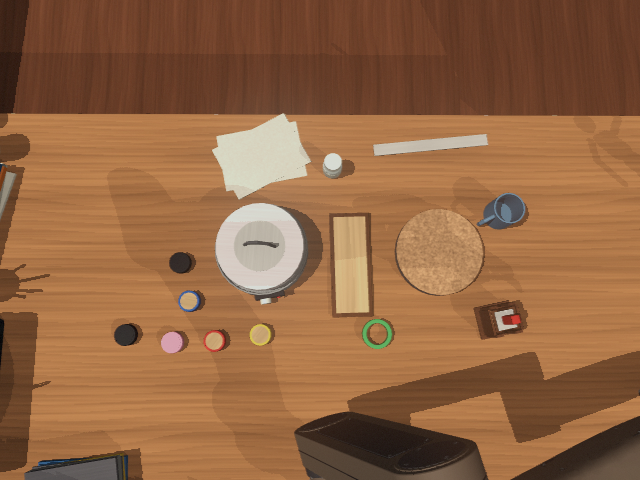

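The scene image shows the plinths: yellow (406,251), red (439,269) and blue (435,301). Decoys are pink (468,289) and black (420,328) and (498,317). The top image shows the lid's loop at (261,244), the stand at (440,252), the board at (351,265), and the lifter in its rest at (510,320). The only candidate for the lifter is the red handle in the dark block: scene (267,140), top (511,320).

```bash
python3 - <<'E'
from h import *
t=snap('top');s=snap('scene')
def p(n,X,r): print(n,X.round(3),np.round(r,4))
for n,a,b in [('yel',(260,334),(406,250)),('red',(214.5,341),(439,268)),('blue',(190,301),(435,300)),('trivet',(440,251),(257,207)),('handle_top',(512,320),(267,132)),('mug',(506,211),(199,181))]:
    p(n,*tri([(t,*a),(s,*b)]))
for u,v in [(331,213),(370,213),(374,315),(332,317)]: print('board',at_z(t,u,v,.012).round(3))
for u,v in [(352,229),(312,214),(273,258),(290,271)]: print('boardS',at_z(s,u,v,.012).round(3))
# crops enlarged
def crop(c,u,v,w,h,k):
    im=cv2.cvtColor(c['image'],cv2.COLOR_RGB2BGR)[v-h:v+h,u-w:u+w]; return cv2.resize(im,None,fx=k,fy=k,interpolation=cv2.INTER_CUBIC)
a=np.hstack([crop(t,262,250,50,37,4),crop(t,503,318,50,37,4)])
b=np.hstack([crop(s,357,280,50,37,4),crop(s,267,150,50,37,4)])
cv2.imwrite('pics/crop1.png',np.vstack([a,b]))
E
```

```text
yel [0.387 0.217 0.022] [0.0014 0.0014]
red [0.371 0.326 0.021] [0.0018 0.0018]
blue [0.466 0.388 0.021] [0.0024 0.0024]
trivet [ 0.585 -0.225  0.023] [0.0029 0.0029]
handle_top [ 0.417 -0.352  0.151] [0.0018 0.0018]
mug [ 0.676 -0.377  0.09 ] [0.0035 0.0035]
board [0.687 0.042 0.012]
board [ 0.686 -0.056  0.012]
board [ 0.431 -0.061  0.012]
board [0.427 0.042 0.012]
boardS [0.432 0.043 0.012]
boardS [ 0.475 -0.088  0.012]
boardS [ 0.678 -0.039  0.012]
boardS [0.675 0.032 0.012]
```

View pics/crop1.png

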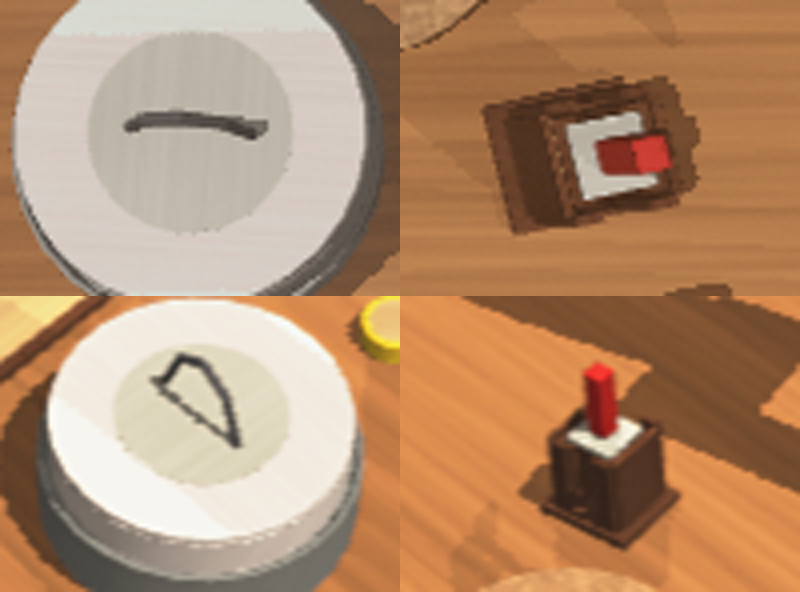

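The crop shows the loop's feet along world y at top ≈(244,245) and (277,245). The red handle stands in the white collar, and the rest is yawed about 12°. The heights check out: plinths about 0.021, trivet about 0.023–0.03, handle top about 0.15. I'm moving above the lifter now.

```bash
cat >> h.py <<'E'
def here():
    s=ctrl.get_state(); M=R.from_quat(s['tcp_rot']).as_matrix(); p=np.array(s['eef_pos']); return s,p,M
def yaw(): _,p,M=here(); return np.arctan2(M[1,0],M[0,0])
def go(target,yaw=None,step=.06):
    """print the tool-frame shift to target and then the turn to a straight-down pose at yaw"""
    s,p,M=here(); d=M.T@(np.array(target)-p)
    print('t%.2f pos'%s['time'],p.round(4),'shift',d.round(4),'rows>=',int(np.ceil(np.linalg.norm(d)/step)),end=' ')
    if yaw is not None:
        T=np.array([[np.cos(yaw),np.sin(yaw),0],[np.sin(yaw),-np.cos(yaw),0],[0,0,-1]])
        print('turn',R.from_matrix(M.T@T).as_rotvec().round(4),end='')
    print()
E
python3 - <<'E'
from h import *
go([.417,-.352,.30],.2)
E
```

```text
t0.25 pos [ 0.2867 -0.6107  0.2476] shift [ 0.2279 -0.1789 -0.0521] rows>= 5 turn [-0.0012 -0.      0.2388]
```

Emit:
{"method": "drive_tool", "body": {
  "moves": [
    [[0, 0, 0.12], [0.046, -0.036, -0.0106], 0.0854],
    [[0, 0, 0.12], [0.041, -0.041, -0.0106], 0.0854],
    [[0, 0, 0], [0.036, -0.046, -0.0106], 0.0854],
    [[0, 0, 0], [0.036, -0.046, -0.0106], 0.0854],
    [[0, 0, 0], [0.036, -0.046, -0.0106], 0.0854]
  ]
}}

```text
time: 0.88
eef_pos: [0.4184, -0.3487, 0.3017]
tcp_rot: [0.995, 0.099, 0.0, 0.0]
contact_force: [0.6, 0.0, 0.7]
opening: 1.0
finger_force: 0.0
```

```bash
python3 - <<'E'
from h import *
c=snap('wrist','w1.png'); print(here()[1:],yaw(),(-c['R'].T@c['t']))
E
```

```text
(array([ 0.42134133, -0.34352153,  0.30362053]), array([[ 0.97936686,  0.20204343,  0.00435859],
       [ 0.20203314, -0.97937499,  0.00268921],
       [ 0.00481203, -0.00175314, -0.99998689]])) 0.20343581831094934 [ 0.49266011 -0.33177491  0.42847943]
```

View pics/w1.png

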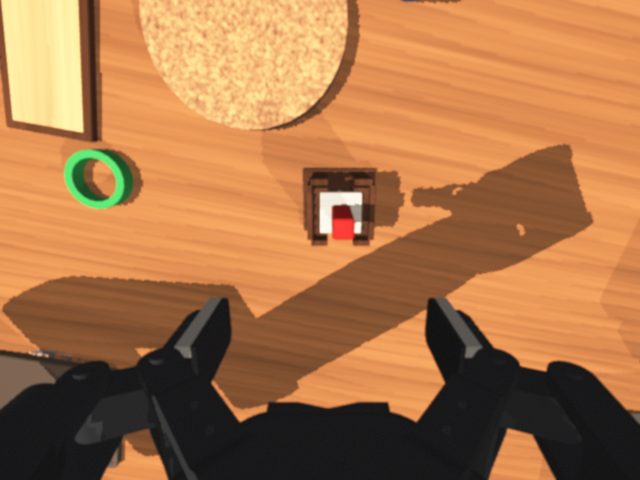

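The wrist image shows the handle top at about (343,229), the collar square-on at (320–362, 192–236) and the rest's edges level in the picture, so the rest's yaw is ≈ 0.203.

```bash
cat >> h.py <<'E'
def blob(c,lo,hi,roi=None,minA=30):
    """HSV blobs -> [(u,v,area,angle)]"""
    h=cv2.cvtColor(c['image'],cv2.COLOR_RGB2HSV); m=cv2.inRange(h,np.array(lo),np.array(hi))
    if roi: k=np.zeros_like(m); k[roi[2]:roi[3],roi[0]:roi[1]]=1; m=m*k
    n,l,st,ce=cv2.connectedComponentsWithStats(m); out=[]
    for i in range(1,n):
        if st[i,4]>=minA:
            q=cv2.minAreaRect(np.argwhere(l==i)[:,::-1].astype(np.float32)); out.append((*ce[i].round(1),st[i,4],np.round(q[0],1),np.round(q[1],1),round(q[2],1)))
    return out
E
python3 - <<'E'
from h import *
c=snap('wrist'); t=snap('top'); s=snap('scene')
print(c['image'][210:244:3,343].tolist())
bw=blob(c,(0,180,190),(6,255,255),(250,450,150,280)); print(bw)
bt=blob(t,(0,180,190),(6,255,255),(480,540,290,340),8); print(bt)
bs=blob(s,(0,150,60),(6,255,255),(240,290,120,170),8); print(bs)
for b in bw: print(at_z(c,*b[3],.145))
for b in bt: print(at_z(t,*b[3],.145), tri([(c,*bw[0][3]),(t,*b[3])]))
print(s['image'][128:155:2,267].tolist())
# collar white
print(blob(c,(0,0,150),(180,60,255),(300,390,170,260)))
go([.42,-.35,.3],.2)
E
```

```text
[[107, 52, 46], [100, 19, 16], [100, 21, 18], [101, 20, 17], [135, 26, 24], [245, 54, 48], [253, 65, 58], [253, 65, 57], [253, 63, 56], [253, 62, 55], [253, 60, 53], [241, 92, 60]]
[(np.float64(347.7), np.float64(233.4), np.int32(405), array([347.5, 233.5]), array([19., 21.]), 90.0)]
[]
[(np.float64(266.8), np.float64(137.9), np.int32(129), array([267., 138.]), array([18.,  8.]), 90.0)]
[ 0.41712031 -0.36010858  0.145     ]
[[136, 89, 54], [242, 63, 49], [246, 59, 50], [188, 40, 34], [159, 36, 31], [151, 33, 29], [150, 33, 30], [145, 32, 28], [139, 33, 28], [126, 26, 23], [128, 94, 83], [229, 222, 198], [160, 152, 135], [108, 66, 45]]
[(np.float64(343.2), np.float64(212.3), np.int32(1019), array([344.8, 217. ]), array([41.8, 41.1]), 1.7)]
t1.07 pos [ 0.4183 -0.3498  0.3018] shift [0.0016 0.0006 0.0018] rows>= 1 turn [ 0.0012 -0.0001  0.0011]
```

```bash
python3 - <<'E'
from h import *
for i in range(3):
    c=snap('wrist'); b=blob(c,(0,180,190),(6,255,255),(250,450,150,280))[0]; print(b[3],here()[1].round(4),at_z(c,*b[3],.145).round(4), (-c['R'].T@c['t']).round(4))
t=snap('top'); print(at_z(t,515.7,319.3,.145), tri([(c,*b[3]),(t,515.7,319.3)]))
b=blob(c,(0,0,150),(180,60,255),(300,390,170,260))[0]; print(b, at_z(c,*b[3],.081))
go([.417,-.356,.30],.203)
E
```

```text
[341.  228.5] [ 0.4178 -0.3506  0.3013] [ 0.4173 -0.3602  0.145 ] [ 0.4926 -0.3325  0.4286]
[341.  227.5] [ 0.4174 -0.3511  0.301 ] [ 0.4176 -0.3606  0.145 ] [ 0.4921 -0.3335  0.428 ]
[340.5 227. ] [ 0.4173 -0.3514  0.3008] [ 0.4177 -0.3605  0.145 ] [ 0.4919 -0.3342  0.4277]
[ 0.41736339 -0.36076919  0.145     ] (array([ 0.41751354, -0.36060046,  0.14501795]), [np.float64(0.0002136110981216749), np.float64(0.00021361109812166596)])
(np.float64(337.1), np.float64(206.9), np.int32(1080), array([338.5, 211. ]), array([43., 40.]), 0.0) [ 0.41764418 -0.36067188  0.081     ]
t1.27 pos [ 0.4171 -0.3515  0.3007] shift [-0.001   0.0044  0.0007] rows>= 1 turn [-0.0008  0.0007 -0.006 ]
```

The handle top triangulates to (0.4175, -0.3606, 0.145), which matches the text. I'm descending to grasp it.

Emit:
{"method": "drive_tool", "body": {
  "moves": [
    [[0, 0, 0], [-0.0014, 0.009, 0.04], 0.06],
    [[0, 0, 0], [0, 0, 0.05], 0.06],
    [[0, 0, 0], [0, 0, 0.05], 0.06],
    [[0, 0, 0], [0, 0, 0.03], 0.06],
    [[0, 0, 0], [0, 0, 0.014], 0.06]
  ]
}}

```text
time: 1.9
eef_pos: [0.4167, -0.3595, 0.1146]
tcp_rot: [0.995, 0.098, -0.001, -0.002]
contact_force: [0.1, -0.3, 0.9]
opening: 0.706
finger_force: 0.0
```

Emit:
{"method": "drive_tool", "body": {
  "moves": [
    [[0, 0, 0], [0, 0, 0], 0.06],
    [[0, 0, 0], [0, 0, 0], 0.06],
    [[0, 0, 0], [0, 0, 0], 0.06]
  ]
}}

```text
time: 2.28
eef_pos: [0.4189, -0.3605, 0.1191]
tcp_rot: [0.995, 0.099, 0.001, 0.001]
contact_force: [0.3, -0.2, 0.1]
opening: 0.704
finger_force: 0.0
```

```bash
python3 - <<'E'
from h import *
go([.4175,-.3606,.117],.203)
E
```

```text
t2.27 pos [ 0.4189 -0.3605  0.1191] shift [-0.0014 -0.0002  0.0021] rows>= 1 turn [ 0.0029 -0.0015 -0.0042]
```

Emit:
{"method": "drive_tool", "body": {
  "moves": [
    [[0, 0, 0], [0, 0, 0.001], 0.015],
    [[0, 0, 0], [0, 0, 0], 0.01],
    [[0, 0, 0], [0, 0, 0], 0.01],
    [[0, 0, 0], [0, 0, 0], 0.01],
    [[0, 0, 0], [0, 0, 0], 0.01]
  ],
  "grip_force": 70
}}

```text
time: 2.9
eef_pos: [0.4185, -0.3599, 0.1169]
tcp_rot: [0.995, 0.099, 0.0, 0.0]
contact_force: [0.1, -0.4, 4.2]
opening: 0.222
finger_force: 68.9
```

Emit:
{"method": "drive_tool", "body": {
  "moves": [
    [[0, 0, 0], [0, 0, 0], 0.01],
    [[0, 0, 0], [0, 0, 0], 0.01],
    [[0, 0, 0], [0, 0, 0], 0.01]
  ]
}}

```text
time: 3.28
eef_pos: [0.4185, -0.3599, 0.1168]
tcp_rot: [0.995, 0.099, 0.0, 0.0]
contact_force: [0.6, 0.6, 5.0]
opening: 0.225
finger_force: 69.2
```

```bash
python3 - <<'E'
from h import *
s=ctrl.get_state(); print(s['opening'],s['finger_force'],s['eef_pos'],s['tcp_rot'],s['contact_force'])
t=snap('top');sc=snap('scene')
for u,v,z in[(244,244.5,.093),(277.5,245.5,.093),(261,243,.144)]: print(at_z(t,u,v,z).round(4))
print(proj(t,[.585,.2,.144]),proj(t,[.585,.25,.144]))
E
```

```text
0.2251191055999599 69.21542644500732 [ 0.41853804 -0.35988295  0.11684973] [9.95064202e-01 9.92320590e-02 2.94186017e-04 3.80868097e-04] [0.64320343 0.55136246 5.03285427]
[0.5948 0.2483 0.093 ]
[0.5922 0.1703 0.093 ]
[0.5904 0.2035 0.144 ]
(np.float64(262.55686195180795), np.float64(245.36054093482744)) (np.float64(240.1101367037778), np.float64(245.44145059903866))
```

Emit:
{"method": "drive_tool", "body": {
  "moves": [
    [[0, 0, 0], [0, 0, -0.02], 0.01],
    [[0, 0, 0], [0, 0, -0.04], 0.01],
    [[0, 0, 0], [0, 0, -0.05], 0.01],
    [[0, 0, 0], [0, 0, -0.05], 0.01],
    [[0, 0, 0], [0, 0, -0.02], 0.01]
  ]
}}

```text
time: 4.0
eef_pos: [0.4186, -0.36, 0.2983]
tcp_rot: [0.995, 0.099, 0.001, 0.001]
contact_force: [-0.4, -0.6, -1.0]
opening: 0.225
finger_force: 68.8
```

Emit:
{"method": "drive_tool", "body": {
  "moves": [
    [[0, 0, 0], [0, 0, 0], 0.01],
    [[0, 0, 0], [0, 0, 0], 0.01]
  ]
}}

```text
time: 4.25
eef_pos: [0.4174, -0.3586, 0.2928]
tcp_rot: [0.995, 0.099, -0.002, -0.002]
contact_force: [0.7, -0.1, -1.2]
opening: 0.229
finger_force: 68.8
```

```bash
python3 - <<'E'
from h import *
s,p,M=here(); print(p,s['contact_force'])
c=snap('scene'); w=snap('wrist')
u,v=map(int,proj(c,p-[0,0,.06])); print(u,v)
B=lambda i:cv2.cvtColor(i,cv2.COLOR_RGB2BGR)
a=cv2.resize(B(c['image'])[v-40:v+40,u-40:u+40],(400,400),interpolation=cv2.INTER_CUBIC)
b=cv2.resize(B(w['image'])[180:420,220:460],(400,400),interpolation=cv2.INTER_CUBIC)
cv2.imwrite('pics/crop2.png',np.hstack([a,b]))
for z in(-.099,-.086): 
  for dx in(-.013,0,.013): print(z,dx,proj(c,p+np.array([dx*.98,dx*.2,z-.004])))
E
```

```text
[ 0.4174015  -0.35859085  0.29279199] [ 0.668653   -0.13446586 -1.24347725]
263 110
-0.099 -0.013 (np.float64(267.57829020757947), np.float64(119.45839466645045))
-0.099 0 (np.float64(265.0485726849512), np.float64(121.59038313850404))
-0.099 0.013 (np.float64(262.5003442929987), np.float64(123.73797215079736))
-0.086 -0.013 (np.float64(267.2591881020231), np.float64(116.13697728685567))
-0.086 0 (np.float64(264.7156239527409), np.float64(118.26748172572377))
-0.086 0.013 (np.float64(262.15335399621085), np.float64(120.41365425984525))
```

View pics/crop2.png

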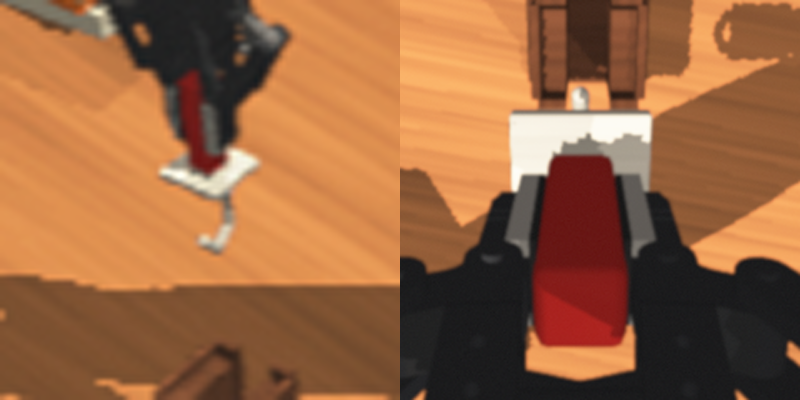

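The scene crop shows the hook's point at (205,240), left of the shank at (228,210), so the hook opens to world +x and I'll approach the loop from the robot's side.

Emit:
{"method": "drive_tool", "body": {
  "moves": [
    [[0, 0, 0.115], [0, 0, 0], 0.01],
    [[0, 0, 0.115], [0, 0, 0], 0.01],
    [[0, 0, 0], [0.005, -0.04, -0.005], 0.01],
    [[0, 0, 0], [0.007, -0.055, 0], 0.01],
    [[0, 0, 0], [0.007, -0.06, 0], 0.01]
  ]
}}

```text
time: 4.97
eef_pos: [0.4417, -0.2038, 0.2995]
tcp_rot: [1.0, -0.016, -0.001, -0.001]
contact_force: [-0.1, 0.7, -1.4]
opening: 0.226
finger_force: 68.9
```

Emit:
{"method": "drive_tool", "body": {
  "moves": [
    [[0, 0, 0], [0.007, -0.06, 0], 0.01],
    [[0, 0, 0], [0.007, -0.06, 0], 0.01],
    [[0, 0, 0], [0.007, -0.06, 0], 0.01],
    [[0, 0, 0], [0.007, -0.06, 0], 0.01],
    [[0, 0, 0], [0.007, -0.06, 0], 0.01]
  ]
}}

```text
time: 5.6
eef_pos: [0.4858, 0.0955, 0.2997]
tcp_rot: [1.0, -0.016, -0.001, 0.0]
contact_force: [0.7, -0.9, -0.9]
opening: 0.226
finger_force: 68.9
```

Emit:
{"method": "drive_tool", "body": {
  "moves": [
    [[0, 0, 0], [0.006, -0.055, 0], 0.01],
    [[0, 0, 0], [0.006, -0.04, 0], 0.01],
    [[0, 0, 0], [0, -0.015, 0], 0.01],
    [[0, 0, 0], [0, 0, 0], 0.01],
    [[0, 0, 0], [0, 0, 0], 0.01]
  ]
}}

```text
time: 6.22
eef_pos: [0.5017, 0.2019, 0.3008]
tcp_rot: [1.0, -0.016, -0.0, 0.0]
contact_force: [0.3, 0.1, -1.7]
opening: 0.227
finger_force: 69.0
```

```bash
python3 - <<'E'
from h import *
go([.50,.21,.3],-.03)
w=snap('wrist','w2.png'); np.savez('w2.npz',**w)
go([.50,.21,.3],-.03)
for P in([.5935,.2093,.144],[.592,.1733,.093],[.594,.2453,.093]): print(proj(w,P))
E
```

```text
t6.22 pos [0.5017 0.2019 0.3008] shift [-0.002  -0.0081  0.0008] rows>= 1 turn [ 0.0009  0.0009 -0.0024]
t6.28 pos [0.5018 0.2017 0.3011] shift [-0.0021 -0.0082  0.0011] rows>= 1 turn [ 0.0006  0.0004 -0.0029]
(np.float64(316.89847296998636), np.float64(113.2247699422589))
(np.float64(356.8125294651371), np.float64(116.77074692451224))
(np.float64(280.30060248224254), np.float64(117.16659312293781))
```

View pics/w2.png

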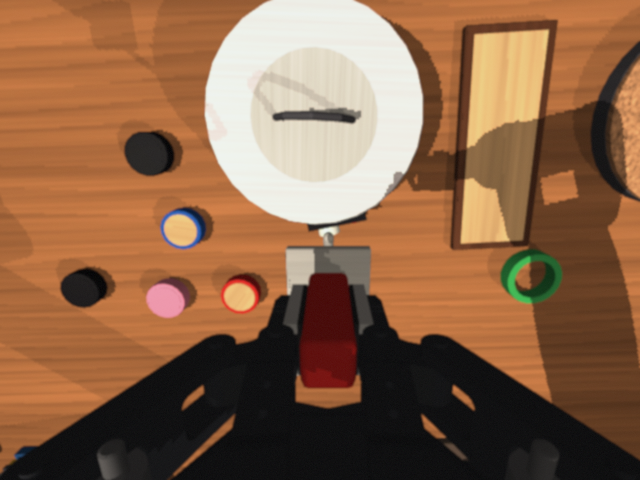

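The wrist image shows the loop edge-on from (275,117) to (355,119), with the pale disc on the lid centred at about (314,115) and the hook's point at (329,233).

```bash
python3 - <<'E'
from h import *
w=dict(np.load('w2.npz')); w['fx']=float(w['fx'])
g=w['image'].max(2); k=(g[95:140,255:375]<80); P=np.argwhere(k); v=P[:,0]+95;u=P[:,1]+255
print(u.min(),u.max(),len(u))
for a in range(272,360,8): q=(u>=a)&(u<a+8); print(a+3.5, v[q].mean().round(1) if q.any() else None, q.sum())
# lid rim circle fit: white
h=cv2.cvtColor(w['image'],cv2.COLOR_RGB2HSV); m=cv2.inRange(h,np.array([0,0,170]),np.array([180,60,255])); m[240:]=0;m[:,:195]=0;m[:,440:]=0
n,l,st,ce=cv2.connectedComponentsWithStats(m); i=1+st[1:,4].argmax(); print(st[i],cv2.minEnclosingCircle(np.argwhere(l==i)[:,::-1].astype(np.float32)))
for a in [(276,118),(354,119.5),(314,115)]:
  print(at_z(w,*a,.093).round(4), at_z(w,*a,.144).round(4))
E
```

```text
274 354 500
275.5 116.3 30
283.5 115.4 42
291.5 115.0 36
299.5 115.1 42
307.5 115.0 42
315.5 114.9 58
323.5 115.4 61
331.5 115.8 59
339.5 116.4 60
347.5 117.8 55
355.5 118.7 15
[  205     0   218   224 38255] ((311.5, 108.07276916503906), 115.81755065917969)
[0.5934 0.2494 0.093 ] [0.591  0.2421 0.144 ]
[0.5897 0.176  0.093 ] [0.5878 0.1798 0.144 ]
[0.5949 0.2135 0.093 ] [0.5922 0.2117 0.144 ]
```

Peak estimate is (0.592, 0.211, 0.144) and lid yaw ≈ -0.04. I'm descending in front of the loop, then checking from close by before going through.

Emit:
{"method": "drive_tool", "body": {
  "moves": [
    [[0, 0, 0.007], [0.008, -0.0093, 0.02], 0.01],
    [[0, 0, 0], [0, 0, 0.04], 0.01],
    [[0, 0, 0], [0, 0, 0.025], 0.01],
    [[0, 0, 0], [0, 0, 0.0065], 0.01],
    [[0, 0, 0], [0, 0, 0], 0.01]
  ]
}}

```text
time: 6.9
eef_pos: [0.5105, 0.2114, 0.2103]
tcp_rot: [1.0, -0.02, 0.0, -0.0]
contact_force: [0.6, -0.7, -1.5]
opening: 0.224
finger_force: 69.1
```

Emit:
{"method": "drive_tool", "body": {
  "moves": [
    [[0, 0, 0], [0.02, 0, 0], 0.01],
    [[0, 0, 0], [0.01, 0, 0], 0.01],
    [[0, 0, 0], [0, 0, 0], 0.01],
    [[0, 0, 0], [0, 0, 0], 0.01],
    [[0, 0, 0], [0, 0, 0], 0.01]
  ]
}}

```text
time: 7.52
eef_pos: [0.5397, 0.2111, 0.2098]
tcp_rot: [1.0, -0.019, -0.0, 0.0]
contact_force: [-0.2, -0.2, -1.0]
opening: 0.221
finger_force: 69.1
```

```bash
python3 - <<'E'
from h import *
go([.593,.211,.2095],-.04)
w=snap('wrist','w3.png'); s=snap('scene'); t=snap('top')
p=here()[1]
g=w['image'].max(2)
P=np.argwhere(g[60:330]<70); 
B=lambda i:cv2.cvtColor(i,cv2.COLOR_RGB2BGR)
def cr(c,X,r,n):
    u,v=map(int,proj(c,X)); print(u-r,v-r,n/(2*r)); return cv2.resize(B(c['image'])[v-r:v+r,u-r:u+r],(n,n),interpolation=cv2.INTER_CUBIC)
cv2.imwrite('pics/crop3.png',np.hstack([cr(s,[.57,.21,.14],40,390),cv2.resize(B(w['image'])[100:340,200:440],(400,390))]))
for z in(-.082,-.096): print(proj(s,p+np.array([.013 if z>-.09 else 0,0,z-.004])))
for P in ([.592,.211,.144],[.592,.189,.130],[.592,.233,.13]): print(proj(s,P))
E
```

```text
t7.53 pos [0.5397 0.2111 0.2098] shift [ 0.0533 -0.002   0.0003] rows>= 1 turn [0.     0.0003 0.002 ]
322 216 4.875
(np.float64(366.55552469118635), np.float64(257.32982394031023))
(np.float64(369.63536128139424), np.float64(258.0364136623526))
(np.float64(356.6186217680117), np.float64(260.47893309392884))
(np.float64(350.48063811293616), np.float64(259.2514215658411))
(np.float64(362.51470262701446), np.float64(268.49538751579684))
```

View pics/crop3.png

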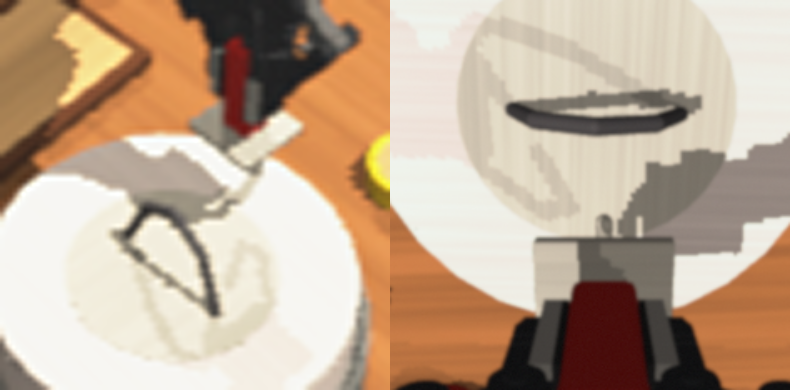

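The scene crop shows the hook's point at (220,205), facing the opening, and the loop's peak near (160,212). The wrist crop has the point in line with the peak within 2 mm. I'm going through.

Emit:
{"method": "drive_tool", "body": {
  "moves": [
    [[0, 0, 0], [0.015, 0, 0], 0.01],
    [[0, 0, 0], [0.02, -0.001, 0], 0.01],
    [[0, 0, 0], [0.014, -0.001, 0], 0.01],
    [[0, 0, 0], [0.004, 0, 0], 0.01],
    [[0, 0, 0], [0, 0, 0], 0.01]
  ]
}}

```text
time: 8.3
eef_pos: [0.5932, 0.2109, 0.2095]
tcp_rot: [1.0, -0.019, -0.0, 0.0]
contact_force: [-0.5, 1.3, -0.5]
opening: 0.226
finger_force: 69.1
```

Emit:
{"method": "drive_tool", "body": {
  "moves": [
    [[0, 0, 0], [0, 0, 0], 0.01],
    [[0, 0, 0], [0, 0, 0], 0.01]
  ]
}}

```text
time: 8.55
eef_pos: [0.5928, 0.211, 0.2099]
tcp_rot: [1.0, -0.019, -0.0, -0.0]
contact_force: [-0.2, 0.2, -1.9]
opening: 0.226
finger_force: 69.1
```

```bash
python3 - <<'E'
from h import *
go([.593,.211,.2095],-.04)
w=snap('wrist'); s=snap('scene')
B=lambda i:cv2.cvtColor(i,cv2.COLOR_RGB2BGR)
def cr(c,X,r,n):
    u,v=map(int,proj(c,X)); print(u-r,v-r,n/(2*r)); return cv2.resize(B(c['image'])[v-r:v+r,u-r:u+r],(n,n),interpolation=cv2.INTER_CUBIC)
cv2.imwrite('pics/crop4.png',np.hstack([cr(s,[.58,.21,.15],30,390),cv2.resize(B(w['image'])[180:340,240:400],(400,390))]))
E
```

```text
t8.55 pos [0.5928 0.211  0.2099] shift [0.0002 0.     0.0004] rows>= 1 turn [-0.      0.0001  0.002 ]
329 226 6.5
```

View pics/crop4.png

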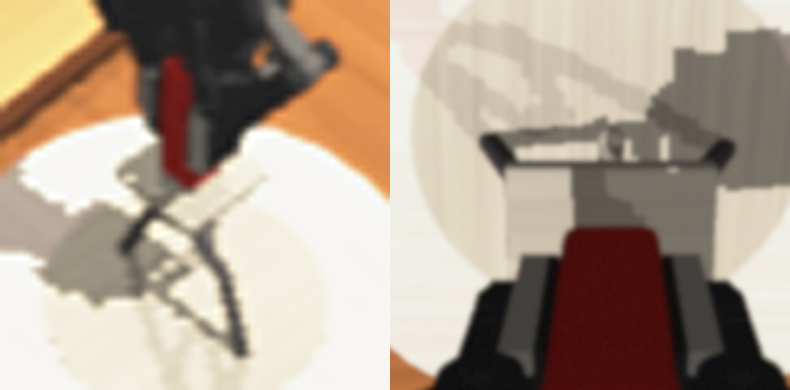

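The hook's point, at crop (615,143), is through the loop and centred between the feet. I'm lifting slowly.

Emit:
{"method": "drive_tool", "body": {
  "moves": [
    [[0, 0, 0], [0, 0, -0.007], 0.01],
    [[0, 0, 0], [0, 0, -0.007], 0.01],
    [[0, 0, 0], [0, 0, -0.006], 0.01],
    [[0, 0, 0], [0, 0, -0.005], 0.01],
    [[0, 0, 0], [0, 0, -0.005], 0.01]
  ]
}}

```text
time: 9.28
eef_pos: [0.5926, 0.2108, 0.2391]
tcp_rot: [1.0, -0.019, -0.001, 0.0]
contact_force: [-0.3, -0.3, -5.3]
opening: 0.221
finger_force: 68.8
```

Emit:
{"method": "drive_tool", "body": {
  "moves": [
    [[0, 0, 0], [0, 0, -0.004], 0.01],
    [[0, 0, 0], [0, 0, -0.004], 0.01],
    [[0, 0, 0], [0, 0, -0.004], 0.01],
    [[0, 0, 0], [0, 0, 0], 0.01],
    [[0, 0, 0], [0, 0, 0], 0.01]
  ]
}}

```text
time: 9.9
eef_pos: [0.5931, 0.2109, 0.2517]
tcp_rot: [1.0, -0.019, -0.0, 0.0]
contact_force: [0.2, -0.9, -4.1]
opening: 0.224
finger_force: 68.8
```

```bash
python3 - <<'E'
from h import *
s,p,M=here();print(p,s['contact_force'],s['wrist_torque'],s['opening'])
c=snap('scene');cv2.imwrite('pics/s5.png',cv2.resize(cv2.cvtColor(c['image'][170:330,270:450],cv2.COLOR_RGB2BGR),None,fx=3,fy=3))
E
```

```text
[0.59307082 0.21092101 0.25170978] [ 0.21075954 -0.88207865 -4.11721557] [ 0.01971129 -0.04893082 -0.06022972] 0.22448200569552176
```

View pics/s5.png

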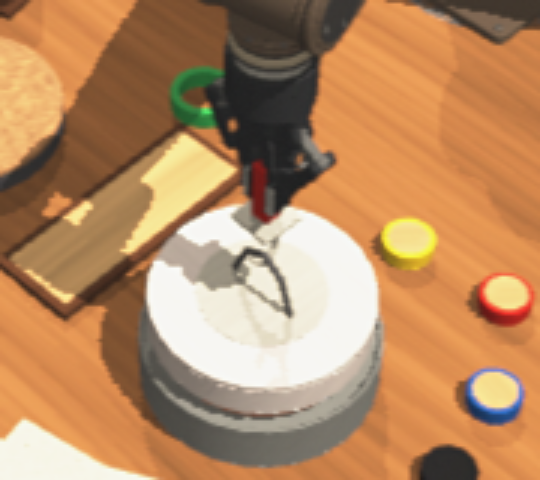

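The lid hangs level on the hook, lifted about 18 mm clear of the ledge. I'm raising it further and measuring the stand.

Emit:
{"method": "drive_tool", "body": {
  "moves": [
    [[0, 0, 0], [0, 0, -0.006], 0.01],
    [[0, 0, 0], [0, 0, -0.012], 0.01],
    [[0, 0, 0], [0, 0, -0.015], 0.01],
    [[0, 0, 0], [0, 0, -0.015], 0.01],
    [[0, 0, 0], [0, 0, -0.008], 0.01]
  ]
}}

```text
time: 10.58
eef_pos: [0.5937, 0.211, 0.3102]
tcp_rot: [1.0, -0.019, 0.002, -0.0]
contact_force: [0.0, 0.0, -5.1]
opening: 0.225
finger_force: 68.8
```

Emit:
{"method": "drive_tool", "body": {
  "moves": [
    [[0, 0, 0], [0, 0, -0.004], 0.01],
    [[0, 0, 0], [0, 0, 0], 0.01],
    [[0, 0, 0], [0, 0, 0], 0.01],
    [[0, 0, 0], [0, 0, 0], 0.01],
    [[0, 0, 0], [0, 0, 0], 0.01]
  ]
}}

```text
time: 11.2
eef_pos: [0.5931, 0.2109, 0.3114]
tcp_rot: [1.0, -0.019, -0.0, 0.0]
contact_force: [0.7, -0.7, -4.5]
opening: 0.229
finger_force: 68.8
```

```bash
python3 - <<'E'
from h import *
t=snap('top');s=snap('scene')
def cork(c,roi):
    h=cv2.cvtColor(c['image'],cv2.COLOR_RGB2LAB)[roi[2]:roi[3],roi[0]:roi[1]]
    g=cv2.cvtColor(c['image'],cv2.COLOR_RGB2HSV)[roi[2]:roi[3],roi[0]:roi[1]]
    return g
# dark rim fit : edge search along rays for the dark steel ring in the top view
for n,c,(u0,v0),z in (('top',t,(440,251),.03),('scene',s,(257,207),.03)):
    X0=at_z(c,u0,v0,z); g=cv2.GaussianBlur(cv2.cvtColor(c['image'],cv2.COLOR_RGB2GRAY),(3,3),0).astype(float); pts=[]
    for a in np.arange(0,2*np.pi,.1):
        r=np.arange(.095,.118,.0005); q=[proj(c,X0+x*np.array([np.cos(a),np.sin(a),0])) for x in r]
        val=np.array([g[int(round(b)),int(round(a_))] for a_,b in q]); i=np.argmin(np.gradient(val)); pts.append((X0[0]+r[i]*np.cos(a),X0[1]+r[i]*np.sin(a)))
    pts=np.array(pts); A=np.c_[2*pts,np.ones(len(pts))]
    w=np.ones(len(pts))
    for _ in range(10):
        x=np.linalg.lstsq(A*w[:,None],(pts**2).sum(1)*w,rcond=None)[0]; rr=np.sqrt(x[2]+x[0]**2+x[1]**2); e=np.abs(np.hypot(*(pts-x[:2]).T)-rr); w=1/(1+(e/.002)**2)
    print(n,X0.round(4),x[:2].round(4),rr.round(4),np.median(e).round(4))
st=here(); print(st[1],st[0]['contact_force'],proj(t,st[1]))
go([.585,-.225,.31],-.04)
cv2.imwrite('pics/t6.png',cv2.resize(cv2.cvtColor(t['image'][180:350,180:550],cv2.COLOR_RGB2BGR),None,fx=2,fy=2))
E
```

```text
top [ 0.5863 -0.2261  0.03  ] [ 0.5865 -0.2241] 0.1066 0.0007
scene [ 0.5878 -0.217   0.03  ] [ 0.583  -0.2254] 0.1069 0.0012
[0.59311969 0.21093841 0.31164646] [-0.36685448 -0.25269109 -4.72435928] (np.float64(248.30354202757817), np.float64(228.38408283193863))
t11.30 pos [0.5931 0.2109 0.3116] shift [0.0085 0.4359 0.0017] rows>= 8 turn [0.     0.0003 0.0018]
```

Emit:
{"method": "drive_tool", "body": {
  "moves": [
    [[0, 0, 0], [0, 0.01, 0], 0.01],
    [[0, 0, 0], [0, 0.02, 0], 0.01],
    [[0, 0, 0], [0, 0.03, 0], 0.01],
    [[0, 0, 0], [0.001, 0.035, 0], 0.01],
    [[0, 0, 0], [0.001, 0.035, 0], 0.01]
  ]
}}

```text
time: 11.92
eef_pos: [0.5898, 0.0785, 0.312]
tcp_rot: [1.0, -0.019, 0.0, 0.0]
contact_force: [0.2, -0.3, -4.2]
opening: 0.222
finger_force: 68.6
```

Emit:
{"method": "drive_tool", "body": {
  "moves": [
    [[0, 0, 0], [0.001, 0.035, 0], 0.01],
    [[0, 0, 0], [0.001, 0.035, 0], 0.01],
    [[0, 0, 0], [0.001, 0.035, 0], 0.01],
    [[0, 0, 0], [0.001, 0.035, 0], 0.01],
    [[0, 0, 0], [0.001, 0.035, 0], 0.01]
  ]
}}

```text
time: 12.55
eef_pos: [0.5877, -0.0967, 0.3121]
tcp_rot: [1.0, -0.02, 0.0, 0.0]
contact_force: [-0.2, 0.1, -4.9]
opening: 0.225
finger_force: 68.6
```

Emit:
{"method": "drive_tool", "body": {
  "moves": [
    [[0, 0, 0], [0.001, 0.035, 0], 0.01],
    [[0, 0, 0], [0.0005, 0.03, 0], 0.01],
    [[0, 0, 0], [0, 0.025, 0], 0.01],
    [[0, 0, 0], [0, 0.02, 0], 0.01],
    [[0, 0, 0], [0, 0.015, 0], 0.01]
  ]
}}

```text
time: 13.18
eef_pos: [0.5847, -0.2206, 0.3119]
tcp_rot: [1.0, -0.02, -0.0, 0.0]
contact_force: [0.3, 0.0, -4.8]
opening: 0.223
finger_force: 68.6
```

Emit:
{"method": "drive_tool", "body": {
  "moves": [
    [[0, 0, 0], [0, 0.006, 0], 0.01],
    [[0, 0, 0], [0, 0, 0], 0.01],
    [[0, 0, 0], [0, 0, 0], 0.01],
    [[0, 0, 0], [0, 0, 0], 0.01],
    [[0, 0, 0], [0, 0, 0], 0.01]
  ]
}}

```text
time: 13.8
eef_pos: [0.5851, -0.2246, 0.3118]
tcp_rot: [1.0, -0.019, -0.0, -0.0]
contact_force: [-0.2, -0.0, -4.7]
opening: 0.224
finger_force: 68.7
```

```bash
python3 - <<'E'
from h import *
go([.586,-.225,.31],-.04)
t=snap('top');s=snap('scene')
B=lambda i:cv2.cvtColor(i,cv2.COLOR_RGB2BGR)
cv2.imwrite('pics/s6.png',np.hstack([cv2.resize(B(s['image'])[60:260,150:350],(390,390)),cv2.resize(B(t['image'])[150:350,350:550],(390,390))]))
E
```

```text
t13.80 pos [ 0.5851 -0.2246  0.3118] shift [0.0009 0.0004 0.0018] rows>= 1 turn [-0.0001  0.      0.0025]
```

View pics/s6.png

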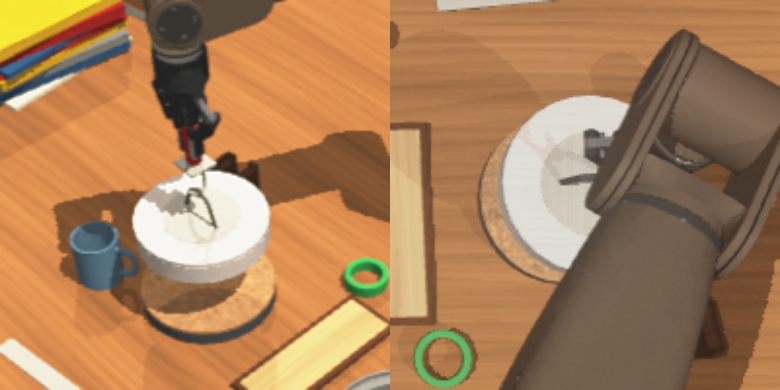

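The lid hangs level above the stand, with the mug clear of it. I'm lowering it.

Emit:
{"method": "drive_tool", "body": {
  "moves": [
    [[0, 0, 0], [0.0008, 0.0004, 0.01], 0.01],
    [[0, 0, 0], [0, 0, 0.02], 0.01],
    [[0, 0, 0], [0, 0, 0.025], 0.01],
    [[0, 0, 0], [0, 0, 0.02], 0.01],
    [[0, 0, 0], [0, 0, 0.01], 0.01]
  ]
}}

```text
time: 14.52
eef_pos: [0.5848, -0.225, 0.2239]
tcp_rot: [1.0, -0.019, -0.002, -0.001]
contact_force: [0.8, 0.1, -4.5]
opening: 0.221
finger_force: 68.7
```

Emit:
{"method": "drive_tool", "body": {
  "moves": [
    [[0, 0, 0], [0, 0, 0.005], 0.01],
    [[0, 0, 0], [0, 0, 0.004], 0.01],
    [[0, 0, 0], [0, 0, 0.004], 0.01],
    [[0, 0, 0], [0, 0, 0.003], 0.01],
    [[0, 0, 0], [0, 0, 0.003], 0.01]
  ]
}}

```text
time: 15.15
eef_pos: [0.5864, -0.2259, 0.2091]
tcp_rot: [1.0, -0.019, 0.001, 0.001]
contact_force: [-1.1, 0.1, -1.9]
opening: 0.223
finger_force: 69.1
```

Emit:
{"method": "drive_tool", "body": {
  "moves": [
    [[0, 0, 0], [0, 0, 0.005], 0.01],
    [[0, 0, 0], [0, 0, 0.006], 0.01],
    [[0, 0, 0], [0, 0, 0.006], 0.01],
    [[0, 0, 0], [0, 0, 0], 0.01],
    [[0, 0, 0], [0, 0, 0], 0.01]
  ]
}}

```text
time: 15.78
eef_pos: [0.5859, -0.2255, 0.1909]
tcp_rot: [1.0, -0.019, 0.0, 0.0]
contact_force: [0.6, 0.8, -0.9]
opening: 0.226
finger_force: 69.1
```

```bash
python3 - <<'E'
from h import *
go([.586-.06,-.225,.19],-.04); print(here()[0]['contact_force'])
w=snap('wrist');s=snap('scene')
B=lambda i:cv2.cvtColor(i,cv2.COLOR_RGB2BGR)
cv2.imwrite('pics/s7.png',np.hstack([cv2.resize(B(s['image'])[120:250,190:320],(390,390)),cv2.resize(B(w['image'])[180:340,240:400],(390,390))]))
E
```

```text
t15.78 pos [ 0.5859 -0.2255  0.1909] shift [-0.0598  0.0018  0.0009] rows>= 1 turn [ 0.     -0.0001  0.0018]
[ 0.58537936  0.80190023 -0.90909637]
```

View pics/s7.png

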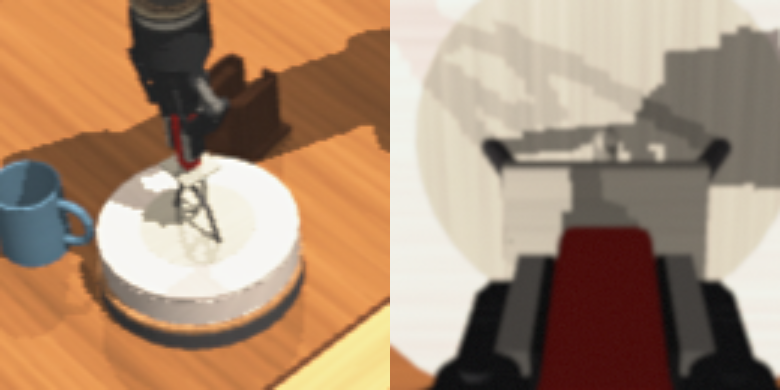

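The lid lies centred and level on the stand, with the hook free below the peak as it was at insertion. I'm backing out and returning to above the rest.

Emit:
{"method": "drive_tool", "body": {
  "moves": [
    [[0, 0, 0], [-0.01, 0, 0], 0.01],
    [[0, 0, 0], [-0.02, 0, 0], 0.01],
    [[0, 0, 0], [-0.025, 0, 0], 0.01],
    [[0, 0, 0], [-0.015, 0, 0], 0.01],
    [[0, 0, 0], [-0.01, 0, 0], 0.01]
  ]
}}

```text
time: 16.5
eef_pos: [0.5051, -0.2225, 0.1911]
tcp_rot: [1.0, -0.019, 0.0, 0.0]
contact_force: [-0.1, 0.4, -1.7]
opening: 0.226
finger_force: 69.1
```

Emit:
{"method": "drive_tool", "body": {
  "moves": [
    [[0, 0, 0], [0, 0, -0.03], 0.01],
    [[0, 0, 0], [0, 0, -0.045], 0.01],
    [[0, 0, 0], [0, 0, -0.03], 0.01],
    [[0, 0, -0.12], [0, 0, 0], 0.01],
    [[0, 0, -0.121], [0, 0, 0], 0.01]
  ]
}}

```text
time: 17.12
eef_pos: [0.5061, -0.2226, 0.2968]
tcp_rot: [0.995, 0.103, 0.001, 0.001]
contact_force: [-0.5, 0.0, -1.9]
opening: 0.227
finger_force: 69.1
```

```bash
python3 - <<'E'
from h import *
go([.4185,-.3599,.295],.2)
E
```

```text
t17.12 pos [ 0.5061 -0.2226  0.2968] shift [-0.1139  0.1164  0.0018] rows>= 3 turn [ 0.0013 -0.0015  0.0069]
```

Emit:
{"method": "drive_tool", "body": {
  "moves": [
    [[0, 0, 0.005], [-0.025, 0.025, 0], 0.01],
    [[0, 0, 0], [-0.035, 0.036, 0], 0.01],
    [[0, 0, 0], [-0.035, 0.036, 0], 0.01],
    [[0, 0, 0], [-0.019, 0.019, 0], 0.01],
    [[0, 0, 0], [0, 0, 0], 0.01]
  ]
}}

```text
time: 17.75
eef_pos: [0.416, -0.3602, 0.2959]
tcp_rot: [0.995, 0.097, 0.0, 0.0]
contact_force: [0.1, 0.5, -1.7]
opening: 0.226
finger_force: 69.1
```

Emit:
{"method": "drive_tool", "body": {
  "moves": [
    [[0, 0, 0], [0, 0, 0], 0.01],
    [[0, 0, 0], [0, 0, 0], 0.01]
  ]
}}

```text
time: 18.0
eef_pos: [0.4176, -0.3578, 0.2959]
tcp_rot: [0.995, 0.099, 0.0, -0.0]
contact_force: [-0.1, -0.4, -1.8]
opening: 0.221
finger_force: 69.1
```

```bash
python3 - <<'E'
from h import *
go([.4185,-.3599,.1175],.2)
w=snap('wrist'); h=cv2.cvtColor(w['image'],cv2.COLOR_RGB2BGR)
cv2.imwrite('pics/w8.png',h)
E
```

```text
t18.00 pos [ 0.4176 -0.3578  0.2959] shift [0.0004 0.0022 0.1784] rows>= 3 turn [-0.0001 -0.0003 -0.0007]
```

Emit:
{"method": "drive_tool", "body": {
  "moves": [
    [[0, 0, 0], [0.0004, 0.0022, 0.03], 0.01],
    [[0, 0, 0], [0, 0, 0.05], 0.01],
    [[0, 0, 0], [0, 0, 0.05], 0.01],
    [[0, 0, 0], [0, 0, 0.03], 0.01],
    [[0, 0, 0], [0, 0, 0.01], 0.01]
  ]
}}

```text
time: 18.68
eef_pos: [0.4174, -0.359, 0.1235]
tcp_rot: [0.995, 0.099, -0.001, -0.002]
contact_force: [-1.1, 0.1, -0.8]
opening: 0.222
finger_force: 69.0
```

Emit:
{"method": "drive_tool", "body": {
  "moves": [
    [[0, 0, 0], [0, 0, 0.004], 0.01],
    [[0, 0, 0], [0, 0, 0.003], 0.01],
    [[0, 0, 0], [0, 0, 0.001], 0.01],
    [[0, 0, 0], [0, 0, 0], 0.01],
    [[0, 0, 0], [0, 0, 0], 0.01]
  ]
}}

```text
time: 19.3
eef_pos: [0.418, -0.361, 0.1183]
tcp_rot: [0.995, 0.099, 0.0, 0.0]
contact_force: [-0.8, -0.1, -1.2]
opening: 0.225
finger_force: 69.0
```

```bash
python3 - <<'E'
from h import *
go([.4185,-.3599,.1169],.2); print(here()[0]['contact_force'])
E
```

```text
t19.30 pos [ 0.418  -0.361   0.1183] shift [ 0.0007 -0.001   0.0014] rows>= 1 turn [ 0.0007 -0.0004 -0.0023]
[-0.79564389 -0.1455025  -1.20061419]
```

Lower the last 1.5 mm, release, rise.

Emit:
{"method": "drive_tool", "body": {
  "moves": [
    [[0, 0, 0], [0.0005, -0.001, 0.0018], 0.01],
    [[0, 0, 0], [0, 0, 0], 0.01],
    [[0, 0, 0], [0, 0, 0], 0.01],
    [[0, 0, 0], [0, 0, 0], 0.03],
    [[0, 0, 0], [0, 0, 0], 0.05]
  ]
}}

```text
time: 19.92
eef_pos: [0.418, -0.3593, 0.1155]
tcp_rot: [0.995, 0.099, -0.0, -0.0]
contact_force: [-0.1, 0.5, 0.5]
opening: 0.546
finger_force: 0.0
```

Emit:
{"method": "drive_tool", "body": {
  "moves": [
    [[0, 0, 0], [0, 0, 0], 0.06],
    [[0, 0, 0], [0, 0, 0], 0.06],
    [[0, 0, 0], [0, 0, -0.02], 0.06],
    [[0, 0, 0], [0, 0, -0.05], 0.06],
    [[0, 0, 0], [0, 0, -0.06], 0.06]
  ]
}}

```text
time: 20.55
eef_pos: [0.4175, -0.3589, 0.2458]
tcp_rot: [0.995, 0.099, -0.001, -0.002]
contact_force: [0.7, -1.2, -0.3]
opening: 0.703
finger_force: 0.0
```

Emit:
{"method": "drive_tool", "body": {
  "moves": [
    [[0, 0, 0], [0, 0, -0.05], 0.085],
    [[0, 0, 0], [0, 0, 0], 0.085],
    [[0, 0, 0], [0, 0, 0], 0.085]
  ]
}}

```text
time: 20.92
eef_pos: [0.4179, -0.3594, 0.2954]
tcp_rot: [0.995, 0.099, -0.0, -0.0]
contact_force: [-0.1, -0.4, -0.5]
opening: 0.994
finger_force: 0.0
```

```bash
python3 - <<'E'
from h import *
for i in range(2): w=snap('wrist'); b=blob(w,(0,180,190),(6,255,255),(250,450,150,280)); 
for q in b: print(q, at_z(w,*q[3],.145))
go([.585,.21,.38],0)
E
```

```text
(np.float64(329.5), np.float64(228.5), np.int32(394), array([329.5, 228.5]), array([19., 19.]), 90.0) [ 0.4162697  -0.35849136  0.145     ]
t21.02 pos [ 0.4175 -0.3589  0.2937] shift [ 0.2758 -0.5253 -0.0849] rows>= 10 turn [-0.0033  0.0022  0.1978]
```

The lifter stands in its rest: the handle top measures (0.416, -0.3585), within 3 mm of the start. Next I look into the kiln.

Emit:
{"method": "drive_tool", "body": {
  "moves": [
    [[0, 0, 0.1], [0, 0, -0.02], 0.085],
    [[0, 0, 0.1], [0, 0, -0.04], 0.085],
    [[0, 0, 0], [0.008, -0.055, 0], 0.085],
    [[0, 0, 0], [0.008, -0.06, 0], 0.085],
    [[0, 0, 0], [0.008, -0.06, 0], 0.085]
  ]
}}

```text
time: 21.65
eef_pos: [0.442, -0.1829, 0.3539]
tcp_rot: [1.0, -0.002, -0.001, -0.001]
contact_force: [0.8, -0.5, -0.5]
opening: 0.995
finger_force: 0.0
```

Emit:
{"method": "drive_tool", "body": {
  "moves": [
    [[0, 0, 0], [0.008, -0.06, 0], 0.085],
    [[0, 0, 0], [0.008, -0.06, 0], 0.085],
    [[0, 0, 0], [0.008, -0.06, 0], 0.085],
    [[0, 0, 0], [0.008, -0.06, 0], 0.085],
    [[0, 0, 0], [0.008, -0.06, 0], 0.085]
  ]
}}

```text
time: 22.28
eef_pos: [0.4826, 0.1172, 0.354]
tcp_rot: [1.0, -0.001, -0.001, 0.0]
contact_force: [1.0, -0.7, 0.2]
opening: 0.998
finger_force: 0.0
```

Emit:
{"method": "drive_tool", "body": {
  "moves": [
    [[0, 0, 0], [0.008, -0.06, 0], 0.085],
    [[0, 0, 0], [0.008, -0.04, 0], 0.085],
    [[0, 0, 0], [0, 0, 0], 0.085],
    [[0, 0, 0], [0, 0, 0], 0.085],
    [[0, 0, 0], [0, 0, 0], 0.085]
  ]
}}

```text
time: 22.9
eef_pos: [0.4993, 0.2141, 0.3554]
tcp_rot: [1.0, -0.002, -0.001, 0.0]
contact_force: [-0.5, -0.1, 0.3]
opening: 0.994
finger_force: 0.0
```

```bash
python3 - <<'E'
from h import *
go([.50,.22,.36],0)
w=snap('wrist','w9.png'); np.savez('w9.npz',**w); t=snap('top','t9.png'); np.savez('t9.npz',**t);s=snap('scene','s9.png'); np.savez('s9.npz',**s)
E
```

```text
t22.90 pos [0.4993 0.2141 0.3554] shift [ 0.0007 -0.0059 -0.0046] rows>= 1 turn [ 0.0005  0.001  -0.0038]
```

View pics/w9.png

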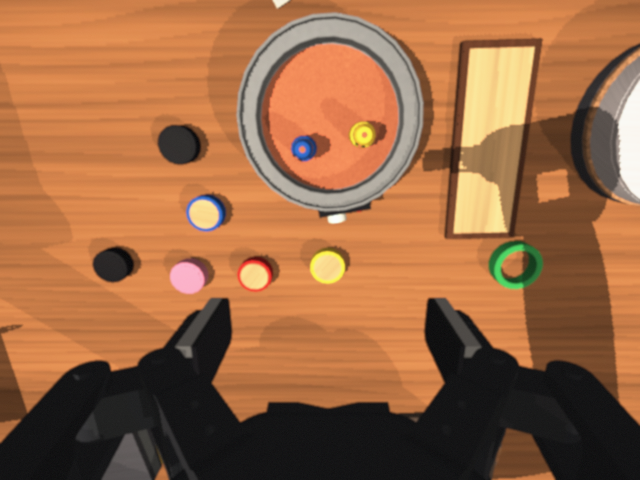

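The kiln holds two figures, blue at (303,148) and yellow at (363,134), and no red. The blue plinth is at (206,213) and the yellow one at (328,266); red (255,273), pink (188,276) and black (112,264), (180,144) are not needed.

```bash
cat >> h.py <<'E'
def load(f): return dict(np.load(f))
def wood(c,u,v,r=14,hue=None):
    """centre of the plinth with all its colours: pixels unlike the surrounding... uses saturated colour ring + disc hull"""
    h=cv2.cvtColor(c['image'],cv2.COLOR_RGB2HSV); m=cv2.inRange(h,np.array(hue[0]),np.array(hue[1])); k=np.zeros_like(m); cv2.circle(k,(int(u),int(v)),r,1,-1); m*=k
    P=np.argwhere(m)[:,::-1].astype(np.float32); 
    if len(P)<8: return None
    H=cv2.convexHull(P); M=cv2.moments(H); e=cv2.fitEllipse(H) if len(H)>4 else None
    return M['m10']/M['m00'],M['m01']/M['m00'],len(P),e
BL=((100,100,40),(130,255,255)); YE=((24,150,120),(34,255,255))
E
python3 - <<'E'
from h import *
w,t,s=load('w9.npz'),load('t9.npz'),load('s9.npz')
for n,hue,ps in (('blueP',BL,((206,213,26),(190,301,15),(435,301,14))),('yelP',YE,((328,266,26),(260,334,15),(406,251,14))),('blueF',BL,((303,148,20),)),('yelF',YE,((363,134,20),))):
    ob=[]
    for c,(u,v,r) in zip((w,t,s),ps):
        q=wood(c,u,v,r,hue); print(n,None if q is None else (round(q[0],1),round(q[1],1),q[2],np.round(q[3][1],1)), end=' ')
        if q is not None:
            ob.append((c,q[0],q[1])); print(at_z(c,q[0],q[1],.02 if n[-1]=='P' else .07).round(4))
    if len(ob)>1: print(tri(ob[:2]),tri(ob[1:]) if len(ob)>2 else '')
# figures in top / scene
for c,roi in((t,(210,310,200,295)),(s,(310,400,230,320))):
    for nm,h in(('b',BL),('y',YE)): print(nm,[x[:3] for x in blob(c,*h,roi,4)])
E
```

```text
blueP (205.5, 212.4, 308, array([34.9, 37.8])) [0.4697 0.3887 0.02  ]
blueP None blueP (434.2, 301.7, 94, array([17.6, 18.7])) [0.4703 0.3913 0.02  ]
(array([0.46873046, 0.39007515, 0.01703772]), [np.float64(0.0003724452995821469), np.float64(0.0003724452995821651)]) 
yelP (327.1, 266.4, 316, array([33. , 34.5])) [0.387  0.2173 0.02  ]
yelP None yelP (405.8, 249.1, 70, array([13.2, 17.9])) [0.3824 0.2142 0.02  ]
(array([0.38918402, 0.2178408 , 0.02799635]), [np.float64(0.0010992263850149648), np.float64(0.001099226385015103)]) 
blueF (303.6, 147.6, 383, array([23.4, 23.5])) [0.5596 0.2444 0.07  ]
yelF (360.8, 134.2, 293, array([21.9, 24.1])) [0.5745 0.1768 0.07  ]
b []
y [(np.float64(276.8), np.float64(253.5), np.int32(46)), (np.float64(279.0), np.float64(260.5), np.int32(4))]
b [(np.float64(374.0), np.float64(277.3), np.int32(31)), (np.float64(373.3), np.float64(285.4), np.int32(67))]
y [(np.float64(398.3), np.float64(249.0), np.int32(16)), (np.float64(350.9), np.float64(265.0), np.int32(38)), (np.float64(352.1), np.float64(271.2), np.int32(22))]
```

Emit:
{"method": "drive_tool", "body": {
  "moves": [
    [[0, 0, 0], [-0.035, -0.002, 0.02], 0.085],
    [[0, 0, 0], [-0.045, -0.001, 0.04], 0.085],
    [[0, 0, 0], [-0.032, 0, 0.05], 0.085],
    [[0, 0, 0], [0, 0, 0.05], 0.085],
    [[0, 0, 0], [0, 0, 0.04], 0.085]
  ]
}}

```text
time: 23.68
eef_pos: [0.3865, 0.2178, 0.1545]
tcp_rot: [1.0, -0.001, 0.0, -0.0]
contact_force: [0.9, 0.5, 0.6]
opening: 0.992
finger_force: 0.0
```

Emit:
{"method": "drive_tool", "body": {
  "moves": [
    [[0, 0, 0], [0, 0, 0], 0.085],
    [[0, 0, 0], [0, 0, 0], 0.085],
    [[0, 0, 0], [0, 0, 0], 0.085]
  ]
}}

```text
time: 24.05
eef_pos: [0.3891, 0.2187, 0.1586]
tcp_rot: [1.0, -0.001, 0.002, -0.001]
contact_force: [-0.2, -0.3, -0.1]
opening: 0.997
finger_force: 0.0
```

```bash
python3 - <<'E'
from h import *
w=snap('wrist'); u,v=proj(w,[.387,.217,.02]); print(u,v)
q=wood(w,u,v,75,YE); print(q); X=at_z(w,q[3][0][0],q[3][0][1],.02); print(X, at_z(w,q[0],q[1],.02), tri([(w,q[0],q[1]),(load('w9.npz'),327.1,266.4)]))
go([X[0],X[1],.022],0)
E
```

```text
332.4485219266736 233.53046669574974
(331.8876220546103, 234.1264690405192, 895, ((332.0229187011719, 234.0099334716797), (59.912166595458984, 61.552616119384766), 93.50270080566406))
[0.38658765 0.21735163 0.02      ] [0.38648743 0.2174635  0.02      ] (array([0.38522246, 0.21736396, 0.01571015]), [np.float64(5.399329781138885e-05), np.float64(5.399329781135008e-05)])
t24.10 pos [0.3889 0.2187 0.1583] shift [-0.0028  0.0015  0.1362] rows>= 3 turn [-0.0012 -0.004  -0.0024]
```

Emit:
{"method": "drive_tool", "body": {
  "moves": [
    [[0, 0, 0], [-0.001, 0.001, 0.04], 0.085],
    [[0, 0, 0], [0, 0, 0.05], 0.085],
    [[0, 0, 0], [0, 0, 0.03], 0.085],
    [[0, 0, 0], [0, 0, 0.013], 0.085],
    [[0, 0, 0], [0, 0, 0], 0.085]
  ]
}}

```text
time: 24.72
eef_pos: [0.3868, 0.2175, 0.0233]
tcp_rot: [1.0, -0.001, -0.0, 0.0]
contact_force: [-0.6, -0.4, 0.0]
opening: 0.994
finger_force: 0.0
```

Emit:
{"method": "drive_tool", "body": {
  "moves": [
    [[0, 0, 0], [0, 0, 0], 0.085],
    [[0, 0, 0], [0, 0, 0], 0.085],
    [[0, 0, 0], [0, 0, 0], 0.085]
  ]
}}

```text
time: 25.1
eef_pos: [0.387, 0.2176, 0.0239]
tcp_rot: [1.0, -0.001, 0.001, -0.0]
contact_force: [-0.2, -0.3, 0.1]
opening: 0.997
finger_force: 0.0
```

```bash
python3 - <<'E'
from h import *
go([.3865,.2174,.022],0);print(here()[0]['contact_force'])
E
```

```text
t25.10 pos [0.387  0.2176 0.0239] shift [-0.0005  0.0002  0.0019] rows>= 1 turn [-0.0005 -0.0017 -0.0021]
[-0.17759921 -0.27786205  0.14572388]
```

Close and lift.

Emit:
{"method": "drive_tool", "body": {
  "moves": [
    [[0, 0, 0], [0, 0, 0.001], 0.05],
    [[0, 0, 0], [0, 0, 0], 0.04],
    [[0, 0, 0], [0, 0, 0], 0.04],
    [[0, 0, 0], [0, 0, 0], 0.04],
    [[0, 0, 0], [0, 0, 0], 0.04]
  ],
  "grip_force": 40
}}

```text
time: 25.72
eef_pos: [0.3867, 0.2175, 0.0224]
tcp_rot: [1.0, -0.001, 0.0, -0.0]
contact_force: [-1.2, -0.4, 5.1]
opening: 0.588
finger_force: 41.7
```

Emit:
{"method": "drive_tool", "body": {
  "moves": [
    [[0, 0, 0], [0, 0, -0.02], 0.04],
    [[0, 0, 0], [0, 0, -0.05], 0.04],
    [[0, 0, 0], [0, 0, -0.05], 0.04],
    [[0, 0, 0], [0, 0, -0.02], 0.04],
    [[0, 0, 0], [0, 0, 0], 0.04]
  ]
}}

```text
time: 26.35
eef_pos: [0.3873, 0.2177, 0.1633]
tcp_rot: [1.0, -0.001, 0.002, -0.001]
contact_force: [0.4, 0.4, -2.2]
opening: 0.585
finger_force: 41.9
```

```bash
python3 - <<'E'
from h import *
go([.50,-.008,.16],0); print(here()[0]['opening'],here()[0]['finger_force'])
t=load('t9.npz')
# board edges: wood pale area in the top image
h=cv2.cvtColor(t['image'],cv2.COLOR_RGB2HSV); 
s=load('s9.npz');w=load('w9.npz')
print(h[265,322:382:2].tolist())
E
```

```text
t26.35 pos [0.3873 0.2177 0.1633] shift [0.1132 0.2255 0.0034] rows>= 5 turn [-0.0011 -0.0037 -0.0021]
0.584667868458288 41.93417966365814
[[14, 143, 176], [14, 146, 175], [13, 147, 130], [13, 143, 102], [13, 147, 87], [12, 139, 90], [14, 134, 101], [16, 116, 154], [17, 114, 154], [16, 114, 156], [17, 114, 150], [16, 113, 153], [16, 116, 147], [16, 116, 145], [16, 116, 147], [16, 116, 145], [16, 115, 149], [17, 114, 154], [17, 114, 159], [16, 114, 154], [17, 114, 156], [16, 112, 157], [16, 113, 154], [13, 129, 85], [12, 130, 92], [14, 136, 116], [13, 136, 116], [13, 133, 117], [13, 136, 116], [12, 131, 117]]
```

Emit:
{"method": "drive_tool", "body": {
  "moves": [
    [[0, 0, 0], [0.02, 0.04, 0], 0.04],
    [[0, 0, 0], [0.028, 0.055, 0], 0.04],
    [[0, 0, 0], [0.028, 0.055, 0], 0.04],
    [[0, 0, 0], [0.025, 0.05, 0], 0.04],
    [[0, 0, 0], [0.0122, 0.0255, 0], 0.04]
  ]
}}

```text
time: 26.98
eef_pos: [0.4988, -0.0107, 0.1595]
tcp_rot: [1.0, -0.002, -0.002, -0.0]
contact_force: [0.0, 0.4, -0.9]
opening: 0.589
finger_force: 42.0
```

Emit:
{"method": "drive_tool", "body": {
  "moves": [
    [[0, 0, 0], [0, 0, 0.03], 0.04],
    [[0, 0, 0], [0, 0, 0.045], 0.04],
    [[0, 0, 0], [0, 0, 0.025], 0.04],
    [[0, 0, 0], [0, 0, 0.01], 0.04],
    [[0, 0, 0], [0, 0, 0], 0.04]
  ]
}}

```text
time: 27.6
eef_pos: [0.4981, -0.0081, 0.0506]
tcp_rot: [1.0, -0.001, -0.001, -0.0]
contact_force: [0.4, -0.2, -0.9]
opening: 0.589
finger_force: 42.1
```

```bash
python3 - <<'E'
from h import *
go([.50,-.008,.0345],0); print(here()[0]['contact_force'])
t=load('t9.npz');w=load('w9.npz')
for u,v in((333,217),(369.5,216),(372.5,312),(334,313)): print(at_z(t,u,v,.012).round(4))
for u,v in((461,41),(541,40),(520,237),(447,237)): print(at_z(w,u,v,.012).round(4))
E
```

```text
t27.60 pos [ 0.4981 -0.0081  0.0506] shift [ 0.002  -0.0001  0.0161] rows>= 1 turn [-0.0007  0.003  -0.0022]
[ 0.41851158 -0.1620379  -0.88486491]
[0.6763 0.0372 0.012 ]
[ 0.6787 -0.055   0.012 ]
[ 0.4385 -0.0576  0.012 ]
[0.4367 0.0369 0.012 ]
[0.6847 0.0494 0.012 ]
[ 0.6854 -0.05    0.012 ]
[ 0.429  -0.0667  0.012 ]
[0.4295 0.0407 0.012 ]
```

Board centre (0.557, -0.008) agrees in both views. I'm setting the yellow plinth down.

Emit:
{"method": "drive_tool", "body": {
  "moves": [
    [[0, 0, 0], [0, 0, 0.01], 0.04],
    [[0, 0, 0], [0, 0, 0.0055], 0.04],
    [[0, 0, 0], [0, 0, 0], 0.04],
    [[0, 0, 0], [0, 0, 0], 0.04],
    [[0, 0, 0], [0, 0, 0], 0.04]
  ]
}}

```text
time: 28.22
eef_pos: [0.4994, -0.0084, 0.0369]
tcp_rot: [1.0, -0.001, 0.0, 0.0]
contact_force: [0.7, -0.1, -0.2]
opening: 0.591
finger_force: 42.0
```

```bash
python3 - <<'E'
from h import *
go([.50,-.008,.0345],0); print(here()[0]['contact_force'])
E
```

```text
t28.23 pos [ 0.4994 -0.0084  0.0369] shift [ 0.0006 -0.0004  0.0024] rows>= 1 turn [ 0.0002 -0.0008 -0.0022]
[ 0.73094777 -0.06183893 -0.15927316]
```

Emit:
{"method": "drive_tool", "body": {
  "moves": [
    [[0, 0, 0], [0, 0, 0.0025], 0.04],
    [[0, 0, 0], [0, 0, 0], 0.04],
    [[0, 0, 0], [0, 0, 0], 0.06],
    [[0, 0, 0], [0, 0, 0], 0.08],
    [[0, 0, 0], [0, 0, 0], 0.085]
  ]
}}

```text
time: 28.85
eef_pos: [0.499, -0.0083, 0.0339]
tcp_rot: [1.0, -0.001, -0.0, -0.0]
contact_force: [0.5, 0.4, -0.3]
opening: 0.993
finger_force: 0.0
```

Emit:
{"method": "drive_tool", "body": {
  "moves": [
    [[0, 0, 0], [0, 0, 0], 0.085],
    [[0, 0, 0], [0, 0, -0.02], 0.085],
    [[0, 0, 0], [0, 0, -0.05], 0.085],
    [[0, 0, 0], [0, 0, -0.05], 0.085],
    [[0, 0, 0], [0, 0, -0.01], 0.085]
  ]
}}

```text
time: 29.48
eef_pos: [0.5015, -0.0088, 0.1684]
tcp_rot: [1.0, -0.001, 0.004, 0.001]
contact_force: [-0.2, 0.1, 0.1]
opening: 0.996
finger_force: 0.0
```

```bash
python3 - <<'E'
from h import *
for i in range(2): w=snap('wrist')
u,v=proj(w,[.4995,-.008,.032]); q=wood(w,u,v,75,YE); print(u,v,q); print(at_z(w,*q[3][0],.032).round(4))
go([.469,.389,.16],0)
E
```

```text
329.0470946297273 234.04604544025753 (327.1304499476805, 233.4176258574584, 910, ((327.2444763183594, 233.3363037109375), (60.02803421020508, 61.93106460571289), 96.09382629394531))
[ 0.5001 -0.0065  0.032 ]
t29.57 pos [ 0.4998 -0.0085  0.1654] shift [-0.0317 -0.3974  0.005 ] rows>= 7 turn [ 0.0007 -0.003  -0.0021]
```

The yellow plinth sits at (0.500, -0.007) on the board. Now the blue one.

Emit:
{"method": "drive_tool", "body": {
  "moves": [
    [[0, 0, 0], [-0.004, -0.05, 0], 0.085],
    [[0, 0, 0], [-0.005, -0.06, 0], 0.085],
    [[0, 0, 0], [-0.005, -0.06, 0], 0.085],
    [[0, 0, 0], [-0.005, -0.06, 0], 0.085],
    [[0, 0, 0], [-0.005, -0.06, 0], 0.085]
  ]
}}

```text
time: 30.2
eef_pos: [0.474, 0.2831, 0.1613]
tcp_rot: [1.0, -0.001, -0.002, 0.001]
contact_force: [0.0, 0.4, 0.6]
opening: 0.995
finger_force: 0.0
```

Emit:
{"method": "drive_tool", "body": {
  "moves": [
    [[0, 0, 0], [-0.005, -0.06, 0], 0.085],
    [[0, 0, 0], [-0.003, -0.035, 0], 0.085],
    [[0, 0, 0], [0, -0.012, 0], 0.085],
    [[0, 0, 0], [0, 0, 0], 0.085],
    [[0, 0, 0], [0, 0, 0], 0.085]
  ]
}}

```text
time: 30.82
eef_pos: [0.468, 0.3873, 0.1631]
tcp_rot: [1.0, -0.002, -0.001, 0.001]
contact_force: [-0.2, 1.2, 0.9]
opening: 0.993
finger_force: 0.0
```

```bash
python3 - <<'E'
from h import *
w=snap('wrist'); u,v=proj(w,[.469,.389,.02]); print(u,v)
q=wood(w,u,v,75,BL); print(q); X=at_z(w,*q[3][0],.02); print(X, at_z(w,q[0],q[1],.02), tri([(w,q[0],q[1]),(load('w9.npz'),205.5,212.4)]))
go([X[0],X[1],.022],0)
E
```

```text
327.8509132752897 227.42843604358134
(272.07277131782945, 229.35610465116278, 600, ((267.3095703125, 230.27883911132812), (49.04828643798828, 59.433834075927734), 3.1337101459503174))
[0.46672789 0.43978819 0.02      ] [0.46751562 0.435751   0.02      ] (array([ 0.41497725,  0.46995154, -0.19010866]), [np.float64(0.006951362664102279), np.float64(0.006951362664102145)])
t30.88 pos [0.4681 0.3873 0.1635] shift [-0.0015 -0.0526  0.1414] rows>= 3 turn [ 0.0008  0.0009 -0.0038]
```

The blue plinth has been knocked about 5 cm to +y. I'm measuring it again.

```bash
python3 - <<'E'
from h import *
w=snap('wrist'); q=wood(w,262,230,60,BL); print(q); X=at_z(w,*q[3][0],.02); print(X, at_z(w,q[0],q[1],.02))
s=snap('scene'); u,v=proj(s,X); p=wood(s,u,v,14,BL); print(u,v,p and p[:3], p and at_z(s,p[0],p[1],.02))
go([X[0],X[1],.022],0)
for z in(.02,): print('black?',[ (b[0],b[1],b[2],at_z(w,b[0],b[1],.02).round(3)) for b in blob(w,(0,0,0),(180,255,50),(0,640,0,290),300)])
E
```

```text
(262.08005435424786, 230.4291031549096, 914, ((262.0904235839844, 230.400634765625), (59.4806022644043, 61.21424865722656), 73.4042739868164))
[0.46680848 0.44430183 0.02      ] [0.46678365 0.4443121  0.02      ]
450.5380830879727 312.56508046691107 (450.66801346801344, 312.9919191919192, 95) [0.46765351 0.4453989  0.02      ]
t30.98 pos [0.4683 0.3876 0.164 ] shift [-0.0017 -0.0568  0.142 ] rows>= 3 turn [ 0.0002  0.0001 -0.0038]
black? [(np.float64(291.6), np.float64(108.0), np.int32(3491), array([0.563, 0.416, 0.02 ])), (np.float64(556.0), np.float64(226.2), np.int32(725), array([0.469, 0.198, 0.02 ]))]
```

Emit:
{"method": "drive_tool", "body": {
  "moves": [
    [[0, 0, 0], [-0.0015, -0.03, 0.01], 0.085],
    [[0, 0, 0], [0, -0.0265, 0.035], 0.085],
    [[0, 0, 0], [0, 0, 0.05], 0.085],
    [[0, 0, 0], [0, 0, 0.03], 0.085],
    [[0, 0, 0], [0, 0, 0.01], 0.085]
  ]
}}

```text
time: 31.6
eef_pos: [0.4655, 0.4437, 0.0266]
tcp_rot: [1.0, -0.002, -0.002, 0.001]
contact_force: [-0.3, 0.0, -0.3]
opening: 0.994
finger_force: 0.0
```

Emit:
{"method": "drive_tool", "body": {
  "moves": [
    [[0, 0, 0], [0, 0, 0.005], 0.085],
    [[0, 0, 0], [0, 0, 0], 0.085],
    [[0, 0, 0], [0, 0, 0], 0.085],
    [[0, 0, 0], [0, 0, 0], 0.085]
  ]
}}

```text
time: 32.1
eef_pos: [0.4672, 0.4456, 0.0252]
tcp_rot: [1.0, -0.001, 0.001, -0.001]
contact_force: [-0.6, 0.5, 0.8]
opening: 0.993
finger_force: 0.0
```

```bash
python3 - <<'E'
from h import *
go([.4669,.4446,.022],0); print(here()[0]['contact_force'])
E
```

```text
t32.10 pos [0.4672 0.4456 0.0252] shift [-0.0003  0.001   0.0032] rows>= 1 turn [-0.0011 -0.0016 -0.0022]
[-0.58496382  0.50289263  0.77570898]
```

Emit:
{"method": "drive_tool", "body": {
  "moves": [
    [[0, 0, 0], [0, 0.001, 0.0025], 0.05],
    [[0, 0, 0], [0, 0, 0], 0.04],
    [[0, 0, 0], [0, 0, 0], 0.04],
    [[0, 0, 0], [0, 0, 0], 0.04],
    [[0, 0, 0], [0, 0, 0], 0.04]
  ],
  "grip_force": 40
}}

```text
time: 32.72
eef_pos: [0.4668, 0.4443, 0.0217]
tcp_rot: [1.0, -0.001, 0.0, -0.0]
contact_force: [-0.1, -0.2, 1.1]
opening: 0.591
finger_force: 42.0
```

Emit:
{"method": "drive_tool", "body": {
  "moves": [
    [[0, 0, 0], [0, 0, -0.02], 0.04],
    [[0, 0, 0], [0, 0, -0.05], 0.04],
    [[0, 0, 0], [0, 0, -0.05], 0.04],
    [[0, 0, 0], [0, 0, -0.02], 0.04],
    [[0, 0, 0], [0, 0, 0], 0.04]
  ]
}}

```text
time: 33.35
eef_pos: [0.4672, 0.4447, 0.1634]
tcp_rot: [1.0, -0.001, 0.001, -0.001]
contact_force: [-0.1, -0.1, -1.4]
opening: 0.584
finger_force: 41.9
```

```bash
python3 - <<'E'
from h import *
go([.62,-.007,.16],0); print(here()[0]['opening'],here()[0]['finger_force'])
E
```

```text
t33.35 pos [0.4672 0.4447 0.1634] shift [0.1537 0.4514 0.003 ] rows>= 8 turn [-0.0021 -0.003  -0.0021]
0.5842786228626459 41.87880456447601
```

Emit:
{"method": "drive_tool", "body": {
  "moves": [
    [[0, 0, 0], [0.012, 0.035, 0], 0.04],
    [[0, 0, 0], [0.019, 0.056, 0], 0.04],
    [[0, 0, 0], [0.019, 0.056, 0], 0.04],
    [[0, 0, 0], [0.019, 0.056, 0], 0.04],
    [[0, 0, 0], [0.019, 0.056, 0], 0.04]
  ]
}}

```text
time: 33.98
eef_pos: [0.5525, 0.1829, 0.1581]
tcp_rot: [1.0, -0.001, -0.003, 0.0]
contact_force: [0.2, 0.3, -2.0]
opening: 0.589
finger_force: 41.9
```

Emit:
{"method": "drive_tool", "body": {
  "moves": [
    [[0, 0, 0], [0.019, 0.056, 0], 0.04],
    [[0, 0, 0], [0.019, 0.056, 0], 0.04],
    [[0, 0, 0], [0.017, 0.05, 0], 0.04],
    [[0, 0, 0], [0.01, 0.03, 0.02], 0.04],
    [[0, 0, 0], [0, 0, 0.04], 0.04]
  ]
}}

```text
time: 34.6
eef_pos: [0.6192, -0.0099, 0.0999]
tcp_rot: [1.0, -0.003, 0.0, 0.0]
contact_force: [0.5, -0.3, -0.6]
opening: 0.591
finger_force: 41.9
```

Emit:
{"method": "drive_tool", "body": {
  "moves": [
    [[0, 0, 0], [0, 0, 0.035], 0.04],
    [[0, 0, 0], [0, 0, 0.015], 0.04],
    [[0, 0, 0], [0, 0, 0], 0.04],
    [[0, 0, 0], [0, 0, 0], 0.04],
    [[0, 0, 0], [0, 0, 0], 0.04]
  ]
}}

```text
time: 35.22
eef_pos: [0.6199, -0.0072, 0.0534]
tcp_rot: [1.0, -0.001, 0.002, 0.0]
contact_force: [0.3, -0.1, -0.4]
opening: 0.589
finger_force: 41.9
```

```bash
python3 - <<'E'
from h import *
go([.62,-.007,.0338],0); print(here()[0]['contact_force'])
E
```

```text
t35.23 pos [ 0.6199 -0.0072  0.0534] shift [ 0.     -0.0002  0.0196] rows>= 1 turn [ 0.0006 -0.0034 -0.002 ]
[ 0.27227748 -0.14760915 -0.4301983 ]
```

Emit:
{"method": "drive_tool", "body": {
  "moves": [
    [[0, 0, 0], [0, 0, 0.01], 0.04],
    [[0, 0, 0], [0, 0, 0.007], 0.04],
    [[0, 0, 0], [0, 0, 0.002], 0.04],
    [[0, 0, 0], [0, 0, 0], 0.04],
    [[0, 0, 0], [0, 0, 0], 0.04]
  ]
}}

```text
time: 35.85
eef_pos: [0.6186, -0.0071, 0.0336]
tcp_rot: [1.0, -0.001, -0.001, -0.0]
contact_force: [-3.3, 1.4, 6.9]
opening: 0.588
finger_force: 42.7
```

```bash
python3 - <<'E'
from h import *
go([.62,-.007,.0338],0); print(here()[0]['contact_force'])
E
```

```text
t35.85 pos [ 0.6186 -0.0071  0.0336] shift [ 0.0014 -0.0001 -0.0002] rows>= 1 turn [-0.0001  0.0012 -0.0021]
[-3.28023427  1.38197525  6.85246425]
```

Emit:
{"method": "drive_tool", "body": {
  "moves": [
    [[0, 0, 0], [0, 0, 0], 0.06],
    [[0, 0, 0], [0, 0, 0], 0.08],
    [[0, 0, 0], [0, 0, 0], 0.085],
    [[0, 0, 0], [0, 0, 0], 0.085],
    [[0, 0, 0], [0, 0, -0.02], 0.085]
  ]
}}

```text
time: 36.48
eef_pos: [0.617, -0.0069, 0.0512]
tcp_rot: [1.0, -0.001, -0.002, -0.0]
contact_force: [-0.3, 0.7, 0.2]
opening: 1.0
finger_force: 0.0
```

Emit:
{"method": "drive_tool", "body": {
  "moves": [
    [[0, 0, 0], [0, 0, -0.05], 0.085],
    [[0, 0, 0], [0, 0, -0.06], 0.085],
    [[0, 0, 0], [0, 0, -0.04], 0.085],
    [[0, 0, 0], [0, 0, 0], 0.085],
    [[0, 0, 0], [0, 0, 0], 0.085]
  ]
}}

```text
time: 37.1
eef_pos: [0.6182, -0.007, 0.2028]
tcp_rot: [1.0, -0.001, 0.0, 0.0]
contact_force: [0.9, -0.1, -0.4]
opening: 0.994
finger_force: 0.0
```

```bash
python3 - <<'E'
from h import *
for i in range(2): w=snap('wrist')
for X,h in(([.62,-.007,.032],BL),([.5,-.007,.032],YE)):
    u,v=proj(w,X); q=wood(w,u,v,55,h); print(round(u),round(v),q and np.round(q[3][0],1),q and np.round(q[3][1],1), q and at_z(w,*q[3][0],.032).round(4))
go([.53,.22,.22],0)
E
```

```text
330 218 [328.3 219.4] [54.2 54.5] [ 0.6189 -0.0054  0.032 ]
330 333 [329.5 332.7] [43.7 49.8] [ 0.5001 -0.0064  0.032 ]
t37.20 pos [ 0.6175 -0.0069  0.2007] shift [-0.0881 -0.2268 -0.0188] rows>= 5 turn [-0.0006  0.0033 -0.0023]
```

Emit:
{"method": "drive_tool", "body": {
  "moves": [
    [[0, 0, 0], [-0.016, -0.042, -0.005], 0.085],
    [[0, 0, 0], [-0.022, -0.056, -0.01], 0.085],
    [[0, 0, 0], [-0.022, -0.056, -0.005], 0.085],
    [[0, 0, 0], [-0.019, -0.05, 0], 0.085],
    [[0, 0, 0], [-0.009, -0.023, 0], 0.085]
  ]
}}

```text
time: 37.83
eef_pos: [0.5289, 0.2223, 0.2206]
tcp_rot: [1.0, 0.0, -0.002, 0.0]
contact_force: [0.8, -0.2, -0.2]
opening: 0.999
finger_force: 0.0
```

Emit:
{"method": "drive_tool", "body": {
  "moves": [
    [[0, 0, 0], [0, 0, 0], 0.085],
    [[0, 0, 0], [0, 0, 0], 0.085],
    [[0, 0, 0], [0, 0, 0], 0.085],
    [[0, 0, 0], [0, 0, 0], 0.085]
  ]
}}

```text
time: 38.33
eef_pos: [0.5315, 0.2192, 0.2224]
tcp_rot: [1.0, -0.002, -0.0, 0.0]
contact_force: [0.5, -0.2, 0.0]
opening: 0.999
finger_force: 0.0
```

```bash
python3 - <<'E'
from h import *
w=snap('wrist','w10.png'); np.savez('w10.npz',**w); w9=load('w9.npz'); print(here()[1])
for n,X,h,o in(('b',[.5596,.2444,.07],BL,(303.6,147.6)),('y',[.5745,.1768,.07],YE,(360.8,134.2))):
    u,v=proj(w,X); q=wood(w,u,v,45,h); print(n,round(u),round(v),np.round(q[:3],1),np.round(q[3],1).tolist() if 0 else np.round(q[3][0],1),np.round(q[3][1],1))
    print(at_z(w,q[0],q[1],.07).round(4),tri([(w,q[0],q[1]),(w9,*o)]))
    print([(b[0],b[1],b[2],b[3],b[4]) for b in blob(w,*h,(int(u)-60,int(u)+60,int(v)-60,int(v)+60),20)])
import sys
cv2.imwrite('pics/w10c.png',cv2.resize(cv2.cvtColor(w['image'][120:340,220:460],cv2.COLOR_RGB2BGR),None,fx=3,fy=2.7))
E
```

```text
[0.53144455 0.2192892  0.22243616]
b 300 194 [299.9 190.9 775. ] [299.9 190.8] [33.1 35.8]
[0.562  0.2443 0.07  ] (array([0.55887601, 0.24581855, 0.0508273 ]), [np.float64(8.77654293648835e-05), np.float64(8.776542936490504e-05)])
[(np.float64(299.8), np.float64(190.6), np.int32(775), array([299.5, 191. ]), array([34., 33.]))]
y 381 175 [380.9 173.1 614. ] [381.5 173. ] [32.2 34.7]
[0.5764 0.1771 0.07  ] (array([0.5746693 , 0.17510368, 0.05575342]), [np.float64(0.0002834958478171274), np.float64(0.00028349584781697036)])
[(np.float64(372.5), np.float64(168.6), np.int32(188), array([374.4, 168.6]), array([15.8, 34.7])), (np.float64(384.4), np.float64(176.3), np.int32(426), array([384.5, 176.5]), array([23., 25.]))]
```

View pics/w10c.png

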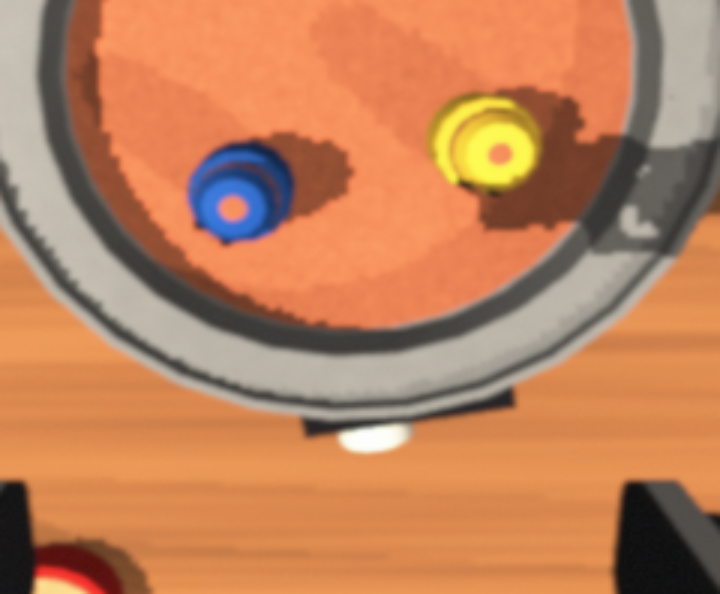

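The crop shows the caps' centre dots: blue (233,208), which is pixel (297.7,197.0), and yellow (500,153), which is pixel (386.7,176.7). There is open floor between the figures and around them.

```bash
python3 - <<'E'
from h import *
w=load('w10.npz'); w9=load('w9.npz')
def dot(c,u,v,r):  # pale/terracotta dot inside cap: odd pixels vs cap colour
    h=cv2.cvtColor(c['image'],cv2.COLOR_RGB2HSV).astype(int)[v-r:v+r+1,u-r:u+r+1]; m=(h[...,0]<20)|(h[...,0]>165); P=np.argwhere(m); return u-r+P[:,1].mean(),v-r+P[:,0].mean(),len(P)
for n,a in(('b',(298,197)),('y',(387,177))):
    d=dot(w,*a,5); X=at_z(w,d[0],d[1],.075); print(n,np.round(d,1),X.round(4))
    u,v=map(lambda x:int(round(x)),proj(w9,X)); e=dot(w9,u,v,3); print(np.round(e,1),proj(w9,X), tri([(w,*d[:2]),(w9,*e[:2])]))
t=snap('top');s=snap('scene')
for n,X,h in(('b',[.557,.245,.07],BL),('y',[.574,.176,.07],YE)):
    for c in (t,s):
        u,v=proj(c,X); q=blob(c,*h,(int(u)-15,int(u)+15,int(v)-15,int(v)+15),5); print(n,round(u),round(v),[x[:3] for x in q])
go([.557,.245,.12],0)
E
```

```text
b [297.3 196.7  62. ] [0.5579 0.2462 0.075 ]
[301.8 149.3  27. ] (np.float64(301.83819444494003), np.float64(149.22787751669924)) (array([0.55783353, 0.2462621 , 0.07438098]), [np.float64(3.1292601622470014e-05), np.float64(3.12926016226197e-05)])
y [386.3 176.6  49. ] [0.5742 0.1734 0.075 ]
[364.  134.4  23. ] (np.float64(364.05621640426904), np.float64(134.5313368815676)) (array([0.57432241, 0.17353642, 0.0760554 ]), [np.float64(3.061889777384466e-05), np.float64(3.06188977737977e-05)])
b 246 262 []
b 374 278 [(np.float64(374.0), np.float64(277.3), np.int32(31)), (np.float64(373.3), np.float64(285.4), np.int32(67))]
y 276 255 [(np.float64(277.4), np.float64(251.6), np.int32(20))]
y 351 267 [(np.float64(350.8), np.float64(265.0), np.int32(38)), (np.float64(352.0), np.float64(271.3), np.int32(21))]
t38.48 pos [0.5313 0.2196 0.2226] shift [ 0.0256 -0.0255  0.1026] rows>= 2 turn [ 0.     -0.0001 -0.003 ]
```

Both cap tops triangulate to z ≈ 0.075, as stated: blue (0.558, 0.246), yellow (0.574, 0.1735). Grasping the blue figure.

Emit:
{"method": "drive_tool", "body": {
  "moves": [
    [[0, 0, 0], [0.015, -0.015, 0.02], 0.05],
    [[0, 0, 0], [0.0117, -0.0116, 0.035], 0.05],
    [[0, 0, 0], [0, 0, 0.02], 0.05],
    [[0, 0, 0], [0, 0, 0], 0.05],
    [[0, 0, 0], [0, 0, 0], 0.05]
  ]
}}

```text
time: 39.1
eef_pos: [0.5583, 0.2464, 0.1487]
tcp_rot: [1.0, -0.001, 0.001, -0.0]
contact_force: [0.8, 0.5, 0.4]
opening: 0.589
finger_force: 0.0
```

Emit:
{"method": "drive_tool", "body": {
  "moves": [
    [[0, 0, 0], [0, 0, 0], 0.05],
    [[0, 0, 0], [0, 0, 0], 0.05]
  ]
}}

```text
time: 39.35
eef_pos: [0.5584, 0.2466, 0.1489]
tcp_rot: [1.0, -0.001, 0.001, -0.0]
contact_force: [0.1, 1.0, 0.6]
opening: 0.583
finger_force: 0.0
```

```bash
python3 - <<'E'
from h import *
go([.558,.2462,.047],0); print(here()[0]['opening'])
E
```

```text
t39.35 pos [0.5584 0.2466 0.1489] shift [-0.0006  0.0005  0.1019] rows>= 2 turn [-0.0005 -0.0021 -0.0023]
0.5827911270863286
```

Emit:
{"method": "drive_tool", "body": {
  "moves": [
    [[0, 0, 0], [-0.0005, 0.0005, 0.03], 0.05],
    [[0, 0, 0], [0, 0, 0.035], 0.05],
    [[0, 0, 0], [0, 0, 0.02], 0.05],
    [[0, 0, 0], [0, 0, 0.012], 0.05],
    [[0, 0, 0], [0, 0, 0.004], 0.05]
  ]
}}

```text
time: 39.98
eef_pos: [0.5576, 0.2462, 0.0464]
tcp_rot: [1.0, -0.001, 0.0, -0.0]
contact_force: [-0.2, -0.2, -1.0]
opening: 0.584
finger_force: 0.0
```

Emit:
{"method": "drive_tool", "body": {
  "moves": [
    [[0, 0, 0], [0, 0, 0], 0.05],
    [[0, 0, 0], [0, 0, 0], 0.05],
    [[0, 0, 0], [0, 0, 0], 0.05]
  ]
}}

```text
time: 40.35
eef_pos: [0.5579, 0.2463, 0.0474]
tcp_rot: [1.0, -0.001, 0.001, -0.0]
contact_force: [-0.3, 0.3, 0.6]
opening: 0.586
finger_force: 0.0
```

```bash
python3 - <<'E'
from h import *
go([.558,.2462,.047],0); print(here()[0]['contact_force'])
E
```

```text
t40.35 pos [0.5579 0.2463 0.0474] shift [0.0001 0.0001 0.0004] rows>= 1 turn [-0.0004 -0.0015 -0.0022]
[-0.3464849   0.34157121  0.60273724]
```

Emit:
{"method": "drive_tool", "body": {
  "moves": [
    [[0, 0, 0], [0, 0, 0], 0.035],
    [[0, 0, 0], [0, 0, 0], 0.022],
    [[0, 0, 0], [0, 0, 0], 0.02],
    [[0, 0, 0], [0, 0, 0], 0.02],
    [[0, 0, 0], [0, 0, 0], 0.02]
  ],
  "grip_force": 30
}}

```text
time: 40.98
eef_pos: [0.5578, 0.2462, 0.0471]
tcp_rot: [1.0, -0.001, 0.0, -0.0]
contact_force: [-0.2, -0.3, 4.4]
opening: 0.361
finger_force: 29.9
```

Emit:
{"method": "drive_tool", "body": {
  "moves": [
    [[0, 0, 0], [0, 0, -0.015], 0.02],
    [[0, 0, 0], [0, 0, -0.035], 0.02],
    [[0, 0, 0], [0, 0, -0.04], 0.02],
    [[0, 0, 0], [0, 0, -0.02], 0.02],
    [[0, 0, 0], [0, 0, 0], 0.02]
  ]
}}

```text
time: 41.6
eef_pos: [0.5582, 0.2464, 0.1584]
tcp_rot: [1.0, -0.001, 0.002, -0.0]
contact_force: [-0.5, 0.8, 0.4]
opening: 0.363
finger_force: 29.8
```

```bash
python3 - <<'E'
from h import *
for i in range(2): w=snap('wrist')
s,p,M=here(); print(p,s['opening'],s['finger_force'])
q=[b for b in blob(w,*BL,(280,380,200,400),20)]; print(q)
# plinth check on the board seen from top & scene
t=snap('top');c=snap('scene')
for X,h in(([.619,-.006,.032],BL),([.5,-.007,.032],YE)):
  for k in(t,c):
    u,v=proj(k,X); e=wood(k,u,v,13,h); print(np.round((u,v),1), e and np.round(e[:3],1), e and at_z(k,e[0],e[1],.032).round(4))
go([.618,-.007,.15],0)
E
```

```text
[0.55640476 0.24584352 0.15500651] 0.3630246924683817 29.830308258533478
[(np.float64(327.7), np.float64(298.8), np.int32(2789), array([329.1, 304.4]), array([76.4, 67.3]), 3.3), (np.float64(327.6), np.float64(347.8), np.int32(2416), array([327.4, 348.7]), array([59.3, 58.6]), 40.2)]
[351.  238.1] [352.1 238.9  44. ] [ 0.6171 -0.0087  0.032 ]
[295.2 248.8] [296.  249.3  81. ] [ 0.6187 -0.0028  0.032 ]
[352.1 286.4] None None
[324.3 227.4] None None
t41.80 pos [0.556  0.2458 0.1541] shift [0.0625 0.2526 0.0042] rows>= 5 turn [ 0.001   0.004  -0.0023]
```

Emit:
{"method": "drive_tool", "body": {
  "moves": [
    [[0, 0, 0], [0.01, 0.035, 0], 0.02],
    [[0, 0, 0], [0.014, 0.055, 0], 0.02],
    [[0, 0, 0], [0.014, 0.055, 0], 0.02],
    [[0, 0, 0], [0.012, 0.055, 0], 0.02],
    [[0, 0, 0], [0.01, 0.035, 0], 0.02]
  ]
}}

```text
time: 42.42
eef_pos: [0.6162, 0.0085, 0.1545]
tcp_rot: [1.0, -0.002, -0.002, -0.0]
contact_force: [0.4, 0.0, -0.4]
opening: 0.363
finger_force: 29.9
```

Emit:
{"method": "drive_tool", "body": {
  "moves": [
    [[0, 0, 0], [0.002, 0.018, 0], 0.02],
    [[0, 0, 0], [0, 0, 0.02], 0.02],
    [[0, 0, 0], [0, 0, 0.03], 0.02],
    [[0, 0, 0], [0, 0, 0.02], 0.02],
    [[0, 0, 0], [0, 0, 0], 0.02]
  ]
}}

```text
time: 43.05
eef_pos: [0.6165, -0.0054, 0.0832]
tcp_rot: [1.0, -0.0, -0.003, -0.001]
contact_force: [0.1, 0.3, 0.1]
opening: 0.362
finger_force: 29.9
```

Emit:
{"method": "drive_tool", "body": {
  "moves": [
    [[0, 0, 0], [0, 0, 0], 0.02],
    [[0, 0, 0], [0, 0, 0], 0.02],
    [[0, 0, 0], [0, 0, 0], 0.02],
    [[0, 0, 0], [0, 0, 0], 0.02]
  ]
}}

```text
time: 43.55
eef_pos: [0.6191, -0.0071, 0.0872]
tcp_rot: [1.0, -0.001, 0.001, 0.0]
contact_force: [-0.1, -0.2, -0.6]
opening: 0.364
finger_force: 29.9
```

```bash
python3 - <<'E'
from h import *
go([.6185,-.0067,.0541],0); print(here()[0]['contact_force'])
w=snap('wrist'); p=here()[1]
h=cv2.cvtColor(w['image'],cv2.COLOR_RGB2HSV); m=cv2.inRange(h,np.array(BL[0]),np.array(BL[1]));print([(b[0],b[1],b[2],b[3],b[4]) for b in blob(w,*BL,(230,430,150,400),30)], proj(w,[.6185,-.0067,.032]), proj(w,p))
E
```

```text
t43.55 pos [ 0.6191 -0.0071  0.0872] shift [-0.0006 -0.0004  0.0331] rows>= 1 turn [ 0.0002 -0.001  -0.0023]
[-0.09024482 -0.22975691 -0.61743426]
[(np.float64(327.9), np.float64(281.3), np.int32(4311), array([327.8, 281.2]), array([ 84.1, 110.6])), (np.float64(327.6), np.float64(347.6), np.int32(2393), array([327., 349.]), array([58. , 59.4]))] (np.float64(330.33218972394536), np.float64(270.48318974883347)) (np.float64(332.30697071354973), np.float64(319.10080103511876))
```

Emit:
{"method": "drive_tool", "body": {
  "moves": [
    [[0, 0, 0], [-0.0005, 0, 0.015], 0.02],
    [[0, 0, 0], [0, 0, 0.01], 0.02],
    [[0, 0, 0], [0, 0, 0.005], 0.02],
    [[0, 0, 0], [0, 0, 0], 0.02],
    [[0, 0, 0], [0, 0, 0], 0.02]
  ]
}}

```text
time: 44.22
eef_pos: [0.6186, -0.007, 0.0568]
tcp_rot: [1.0, -0.001, 0.0, 0.0]
contact_force: [1.1, 0.0, -0.8]
opening: 0.362
finger_force: 29.9
```

Emit:
{"method": "drive_tool", "body": {
  "moves": [
    [[0, 0, 0], [0, 0, 0], 0.02],
    [[0, 0, 0], [0, 0, 0], 0.02]
  ]
}}

```text
time: 44.48
eef_pos: [0.6185, -0.0071, 0.0569]
tcp_rot: [1.0, -0.001, 0.0, 0.0]
contact_force: [0.5, -0.6, -0.2]
opening: 0.365
finger_force: 29.9
```

```bash
python3 - <<'E'
from h import *
go([.6185,-.0067,.0541],0); print(here()[0]['contact_force'])
E
```

```text
t44.48 pos [ 0.6185 -0.0071  0.0569] shift [-0.     -0.0004  0.0028] rows>= 1 turn [ 0.0001 -0.0007 -0.0022]
[ 0.49114482 -0.56645212 -0.23917348]
```

Lower the last 2.8 mm, release to 0.05, rise, and head back over the kiln for yellow.

Emit:
{"method": "drive_tool", "body": {
  "moves": [
    [[0, 0, 0], [0, 0, 0.0015], 0.02],
    [[0, 0, 0], [0, 0, 0.0013], 0.02],
    [[0, 0, 0], [0, 0, 0], 0.02],
    [[0, 0, 0], [0, 0, 0], 0.04],
    [[0, 0, 0], [0, 0, 0], 0.055]
  ]
}}

```text
time: 45.1
eef_pos: [0.6183, -0.007, 0.0535]
tcp_rot: [1.0, -0.001, 0.0, -0.0]
contact_force: [-0.5, -0.0, 0.4]
opening: 0.639
finger_force: 0.0
```

Emit:
{"method": "drive_tool", "body": {
  "moves": [
    [[0, 0, 0], [0, 0, 0], 0.055],
    [[0, 0, 0], [0, 0, -0.015], 0.055],
    [[0, 0, 0], [0, 0, -0.04], 0.055],
    [[0, 0, 0], [0, 0, -0.055], 0.055],
    [[0, 0, 0], [0, 0, -0.03], 0.055]
  ]
}}

```text
time: 45.72
eef_pos: [0.6199, -0.0072, 0.1989]
tcp_rot: [1.0, -0.001, 0.003, 0.001]
contact_force: [-0.3, 0.2, 0.1]
opening: 0.646
finger_force: 0.0
```

```bash
python3 - <<'E'
from h import *
for i in range(3): w=snap('wrist')
np.savez('w11.npz',**w)
u,v=proj(w,[.6185,-.0067,.082]); print(u,v,here()[1])
b=blob(w,*BL,(int(u)-60,int(u)+60,int(v)-60,int(v)+60),20); print([(x[0],x[1],x[2],x[3],x[4]) for x in b])
h=cv2.cvtColor(w['image'],cv2.COLOR_RGB2HSV).astype(int); U,V=int(u),int(v); r=9
P=np.argwhere((h[V-r:V+r,U-r:U+r,0]<20)|(h[V-r:V+r,U-r:U+r,0]>165)); d=(U-r+P[:,1].mean(),V-r+P[:,0].mean()); print(d,len(P),at_z(w,*d,.082).round(4))
e=wood(w,*proj(w,[.6185,-.0067,.032]),50,BL); print(e and (e[:3],e[3]),at_z(w,*e[3][0],.032))
go([.5742,.1735,.15],0)
E
```

```text
329.02330031104805 242.59606010354875 [ 0.6197353  -0.00722612  0.19721507]
[(np.float64(327.2), np.float64(227.0), np.int32(1502), array([327., 226.]), array([54., 52.]))]
(np.float64(326.90909090909093), np.float64(242.36363636363637)) 66 [ 0.6187 -0.0051  0.082 ]
((327.08720456397714, 225.87597243831962, 1502), ((327.154541015625, 225.93099975585938), (53.61042022705078, 54.36296844482422), 10.761327743530273)) [ 0.61879488 -0.00526932  0.032     ]
t45.88 pos [ 0.6197 -0.0072  0.1972] shift [-0.0462 -0.1807  0.0467] rows>= 4 turn [ 0.0011 -0.0061 -0.0021]
```

The blue figure's cap is at (0.6187, -0.0051) and its plinth at (0.6188, -0.0053), so it stands centred. Now yellow.

Emit:
{"method": "drive_tool", "body": {
  "moves": [
    [[0, 0, 0], [-0.01, -0.04, 0], 0.05],
    [[0, 0, 0], [-0.014, -0.055, 0.01], 0.05],
    [[0, 0, 0], [-0.014, -0.055, 0.02], 0.05],
    [[0, 0, 0], [-0.0082, -0.0307, 0.016], 0.05],
    [[0, 0, 0], [0, 0, 0], 0.05]
  ]
}}

```text
time: 46.5
eef_pos: [0.5693, 0.1754, 0.1439]
tcp_rot: [1.0, 0.001, -0.004, 0.0]
contact_force: [0.3, -0.0, -0.1]
opening: 0.583
finger_force: 0.0
```

Emit:
{"method": "drive_tool", "body": {
  "moves": [
    [[0, 0, 0], [0, 0, 0], 0.05],
    [[0, 0, 0], [0, 0, 0], 0.05],
    [[0, 0, 0], [0, 0, 0], 0.05]
  ]
}}

```text
time: 46.88
eef_pos: [0.5732, 0.1728, 0.1483]
tcp_rot: [1.0, -0.002, 0.001, -0.0]
contact_force: [-0.4, -0.4, 0.8]
opening: 0.585
finger_force: 0.0
```

```bash
python3 - <<'E'
from h import *
w=snap('wrist'); u,v=proj(w,[.5742,.1735,.075]); U,V=int(u),int(v); r=10
h=cv2.cvtColor(w['image'],cv2.COLOR_RGB2HSV).astype(int)[V-r:V+r,U-r:U+r,0]; P=np.argwhere((h<18)|(h>165)); d=(U-r+P[:,1].mean(),V-r+P[:,0].mean()); print(u,v,d,len(P),at_z(w,*d,.075).round(4))
go([.5742,.1735,.047],0); print(here()[0]['opening'])
E
```

```text
329.65459326849054 257.09107614925665 (np.float64(330.13953488372096), np.float64(257.45348837209303)) 86 [0.574  0.1732 0.075 ]
t46.92 pos [0.5731 0.1729 0.1483] shift [ 0.001  -0.0006  0.1013] rows>= 2 turn [-0.0001 -0.001  -0.0037]
0.5873537618917256
```

Emit:
{"method": "drive_tool", "body": {
  "moves": [
    [[0, 0, 0], [0.001, -0.0003, 0.03], 0.05],
    [[0, 0, 0], [0, 0, 0.035], 0.05],
    [[0, 0, 0], [0, 0, 0.02], 0.05],
    [[0, 0, 0], [0, 0, 0.012], 0.05],
    [[0, 0, 0], [0, 0, 0.004], 0.05]
  ]
}}

```text
time: 47.55
eef_pos: [0.5737, 0.174, 0.0465]
tcp_rot: [1.0, -0.001, -0.0, 0.0]
contact_force: [-0.1, -0.1, -0.2]
opening: 0.583
finger_force: 0.0
```

Emit:
{"method": "drive_tool", "body": {
  "moves": [
    [[0, 0, 0], [0, 0, 0], 0.05],
    [[0, 0, 0], [0, 0, 0], 0.05],
    [[0, 0, 0], [0, 0, 0], 0.05]
  ]
}}

```text
time: 47.92
eef_pos: [0.574, 0.1742, 0.0476]
tcp_rot: [1.0, -0.001, 0.001, -0.0]
contact_force: [-0.5, 0.1, 0.5]
opening: 0.587
finger_force: 0.0
```

```bash
python3 - <<'E'
from h import *
go([.5741,.1734,.047],0); print(here()[0]['contact_force'])
E
```

```text
t47.92 pos [0.574  0.1742 0.0476] shift [0.0001 0.0008 0.0006] rows>= 1 turn [-0.0002 -0.0015 -0.0021]
[-0.49106786  0.11184674  0.52096845]
```

Emit:
{"method": "drive_tool", "body": {
  "moves": [
    [[0, 0, 0], [0, 0.0006, 0], 0.035],
    [[0, 0, 0], [0, 0, 0], 0.022],
    [[0, 0, 0], [0, 0, 0], 0.02],
    [[0, 0, 0], [0, 0, 0], 0.02],
    [[0, 0, 0], [0, 0, 0], 0.02]
  ],
  "grip_force": 30
}}

```text
time: 48.55
eef_pos: [0.5739, 0.1735, 0.0473]
tcp_rot: [1.0, -0.001, 0.0, 0.0]
contact_force: [-0.6, -0.2, 4.4]
opening: 0.364
finger_force: 30.0
```

Emit:
{"method": "drive_tool", "body": {
  "moves": [
    [[0, 0, 0], [0, 0, -0.015], 0.02],
    [[0, 0, 0], [0, 0, -0.035], 0.02],
    [[0, 0, 0], [0, 0, -0.04], 0.02],
    [[0, 0, 0], [0, 0, -0.02], 0.02],
    [[0, 0, 0], [0, 0, 0], 0.02]
  ]
}}

```text
time: 49.18
eef_pos: [0.5743, 0.1737, 0.1585]
tcp_rot: [1.0, -0.001, 0.002, -0.0]
contact_force: [0.3, -0.8, -0.8]
opening: 0.356
finger_force: 29.8
```

```bash
python3 - <<'E'
from h import *
c=snap('scene'); t=snap('top'); print(here()[0]['opening'])
for k in(c,t):
  for h,X in((YE,[.5,-.007,.032]),(BL,[.6187,-.006,.032])):
    u,v=proj(k,X); b=blob(k,*h,(int(u)-40,int(u)+40,int(v)-30,int(v)+30),6); print(np.round((u,v)),[(x[0],x[1],x[2]) for x in b])
    print(k['image'][int(v),int(u)-14:int(u)+15:4].tolist())
go([.4995,-.0075,.155],0)
E
```

```text
0.36425897372559374
[324. 227.] [(np.float64(331.8), np.float64(226.1), np.int32(20))]
[[89, 63, 42], [182, 140, 91], [182, 142, 58], [164, 127, 82], [165, 127, 83], [243, 203, 125], [242, 207, 119], [29, 33, 33]]
[295. 249.] [(np.float64(295.0), np.float64(238.2), np.int32(21)), (np.float64(295.1), np.float64(245.9), np.int32(65)), (np.float64(296.6), np.float64(253.5), np.int32(77))]
[[76, 51, 35], [174, 134, 85], [114, 104, 109], [27, 54, 89], [29, 55, 90], [136, 106, 78], [128, 104, 95], [173, 133, 85]]
[352. 286.] [(np.float64(347.3), np.float64(293.9), np.int32(28))]
[[214, 177, 127], [164, 134, 64], [151, 121, 83], [149, 118, 82], [147, 117, 81], [146, 116, 81], [173, 143, 56], [156, 124, 87]]
[351. 238.] [(np.float64(353.3), np.float64(237.1), np.int32(11)), (np.float64(349.1), np.float64(245.6), np.int32(30))]
[[129, 102, 70], [113, 91, 69], [125, 98, 68], [64, 53, 60], [66, 73, 109], [75, 72, 95], [75, 78, 108], [152, 121, 84]]
t49.27 pos [0.5725 0.1734 0.1553] shift [-0.0726  0.181   0.0005] rows>= 4 turn [ 0.0003  0.0024 -0.0022]
```

Emit:
{"method": "drive_tool", "body": {
  "moves": [
    [[0, 0, 0], [-0.015, 0.035, 0], 0.02],
    [[0, 0, 0], [-0.02, 0.05, 0], 0.02],
    [[0, 0, 0], [-0.02, 0.05, 0], 0.02],
    [[0, 0, 0], [-0.012, 0.032, 0], 0.02],
    [[0, 0, 0], [-0.0062, 0.014, 0], 0.02]
  ]
}}

```text
time: 49.9
eef_pos: [0.4982, -0.0084, 0.1547]
tcp_rot: [1.0, -0.002, -0.002, -0.0]
contact_force: [0.3, 1.0, -1.0]
opening: 0.362
finger_force: 29.9
```

Emit:
{"method": "drive_tool", "body": {
  "moves": [
    [[0, 0, 0], [0, 0, 0.02], 0.02],
    [[0, 0, 0], [0, 0, 0.03], 0.02],
    [[0, 0, 0], [0, 0, 0.02], 0.02],
    [[0, 0, 0], [0, 0, 0], 0.02],
    [[0, 0, 0], [0, 0, 0], 0.02]
  ]
}}

```text
time: 50.52
eef_pos: [0.5003, -0.007, 0.087]
tcp_rot: [1.0, -0.001, 0.0, -0.0]
contact_force: [0.3, -0.6, 0.2]
opening: 0.363
finger_force: 29.9
```

Emit:
{"method": "drive_tool", "body": {
  "moves": [
    [[0, 0, 0], [0, 0, 0], 0.02],
    [[0, 0, 0], [0, 0, 0], 0.02],
    [[0, 0, 0], [0, 0, 0], 0.02]
  ]
}}

```text
time: 50.9
eef_pos: [0.5002, -0.0074, 0.0872]
tcp_rot: [1.0, -0.001, 0.0, 0.0]
contact_force: [-0.2, 0.1, -0.4]
opening: 0.362
finger_force: 29.9
```

```bash
python3 - <<'E'
from h import *
go([.4995,-.0078,.0543],0); print(here()[0]['contact_force'])
w=snap('wrist','w12.png'); p=here()[1]
print([(b[0],b[1],b[2],b[3],b[4],b[5]) for b in blob(w,*YE,(200,450,100,400),30)], proj(w,[.5,-.0078,.032]),proj(w,[.526,-.0078,.032]), proj(w,[.5,.0182,.032]),proj(w,[.5,-.0338,.032]))
E
```

```text
t50.90 pos [ 0.5002 -0.0074  0.0872] shift [-0.0007  0.0004  0.0329] rows>= 1 turn [ 0.0002 -0.001  -0.0022]
[-0.24267114  0.05771945 -0.41554552]
[(np.float64(302.3), np.float64(254.2), np.int32(667), array([303.1, 256.1]), array([26.1, 73.9]), 29.8)] (np.float64(331.7207934208442), np.float64(269.7439726276964)) (np.float64(331.7675439979732), np.float64(227.0122298663455)) (np.float64(287.44148205790594), np.float64(269.84941856151505)) (np.float64(376.00632717566316), np.float64(269.63851187598874))
```

View pics/w12.png

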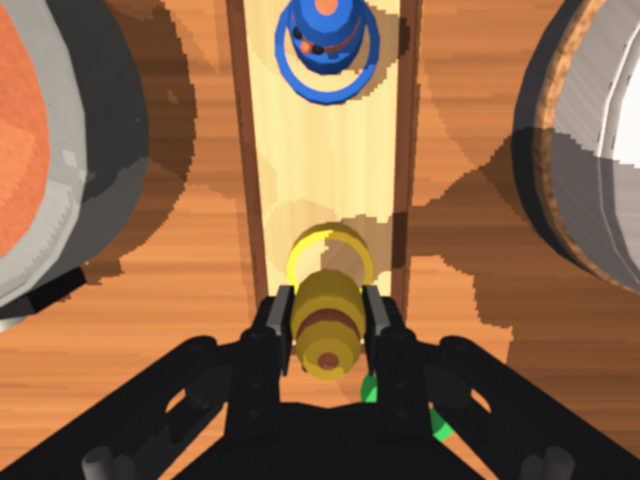

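The last view shows the yellow plinth's ring at u 287–374, top v 224, centred under the held figure within 2 mm. The blue figure stands on its plinth at (325,45). I'm lowering.

Emit:
{"method": "drive_tool", "body": {
  "moves": [
    [[0, 0, 0], [0, 0, 0.015], 0.02],
    [[0, 0, 0], [0, 0, 0.01], 0.02],
    [[0, 0, 0], [0, 0, 0.005], 0.02],
    [[0, 0, 0], [0, 0, 0], 0.02],
    [[0, 0, 0], [0, 0, 0], 0.02]
  ]
}}

```text
time: 51.58
eef_pos: [0.5001, -0.0074, 0.0569]
tcp_rot: [1.0, -0.001, 0.0, 0.0]
contact_force: [-0.5, -0.1, -1.4]
opening: 0.361
finger_force: 29.9
```

Emit:
{"method": "drive_tool", "body": {
  "moves": [
    [[0, 0, 0], [0, 0, 0], 0.02],
    [[0, 0, 0], [0, 0, 0], 0.02]
  ]
}}

```text
time: 51.82
eef_pos: [0.5001, -0.0074, 0.057]
tcp_rot: [1.0, -0.001, 0.0, 0.0]
contact_force: [-1.1, 0.0, -1.3]
opening: 0.364
finger_force: 29.9
```

```bash
python3 - <<'E'
from h import *
go([.5001,-.0073,.0543],0); print(here()[0]['contact_force'])
E
```

```text
t51.83 pos [ 0.5001 -0.0074  0.057 ] shift [-0.     -0.0001  0.0027] rows>= 1 turn [ 0.0001 -0.0007 -0.0021]
[-1.09409996  0.01675928 -1.27992469]
```

Emit:
{"method": "drive_tool", "body": {
  "moves": [
    [[0, 0, 0], [0, 0, 0.0015], 0.02],
    [[0, 0, 0], [0, 0, 0.0012], 0.02],
    [[0, 0, 0], [0, 0, 0], 0.02],
    [[0, 0, 0], [0, 0, 0], 0.04],
    [[0, 0, 0], [0, 0, 0], 0.055]
  ]
}}

```text
time: 52.45
eef_pos: [0.4999, -0.0073, 0.0539]
tcp_rot: [1.0, -0.001, 0.0, -0.0]
contact_force: [-0.7, 0.0, 0.2]
opening: 0.64
finger_force: 0.0
```

Emit:
{"method": "drive_tool", "body": {
  "moves": [
    [[0, 0, 0], [0, 0, 0], 0.055],
    [[0, 0, 0], [0, 0, -0.015], 0.055],
    [[0, 0, 0], [0, 0, -0.04], 0.055],
    [[0, 0, 0], [0, 0, -0.055], 0.055],
    [[0, 0, 0], [0, 0, -0.03], 0.055]
  ]
}}

```text
time: 53.08
eef_pos: [0.5013, -0.0076, 0.1986]
tcp_rot: [1.0, -0.001, 0.003, 0.001]
contact_force: [0.1, 0.5, -0.7]
opening: 0.641
finger_force: 0.0
```

Emit:
{"method": "drive_tool", "body": {
  "moves": [
    [[0, 0, 0], [0, 0, -0.03], 0.055],
    [[0, 0, 0], [0, 0, 0], 0.055],
    [[0, 0, 0], [0, 0, 0], 0.055],
    [[0, 0, 0], [0, 0, 0], 0.055],
    [[0, 0, 0], [0, 0, 0], 0.055]
  ]
}}

```text
time: 53.7
eef_pos: [0.4993, -0.0072, 0.2227]
tcp_rot: [1.0, -0.001, -0.001, -0.0]
contact_force: [0.2, 0.5, -0.8]
opening: 0.642
finger_force: 0.0
```

```bash
python3 - <<'E'
from h import *
for i in range(2): w=snap('wrist')
h0=cv2.cvtColor(w['image'],cv2.COLOR_RGB2HSV).astype(int)
for n,x,hu in(('y',.5,YE),('b',.6187,BL)):
    u,v=proj(w,[x,-.007,.082]); U,V=int(u),int(v); r=8
    h=h0[V-r:V+r,U-r:U+r,0]; P=np.argwhere((h<18)|(h>165)); d=(U-r+P[:,1].mean(),V-r+P[:,0].mean()); print(n,d,len(P),at_z(w,*d,.082).round(4))
    e=wood(w,*proj(w,[x,-.007,.032]),48,hu); print(np.round(e[3][1],1),at_z(w,*e[3][0],.032).round(4))
t=snap('top');s=snap('scene'); print(here()[1],here()[0]['opening'])
# lid and lifter checks
q=blob(s,(0,150,60),(6,255,255),(240,290,120,170),8); print([b[:3] for b in q])
h=cv2.cvtColor(s['image'],cv2.COLOR_RGB2HSV); m=cv2.inRange(h,np.array([0,0,150]),np.array([180,70,255])); m[:150]=0; m[:,:200]=0; m[250:]=0; m[:,310:]=0
P=np.argwhere(m)[:,::-1]; print(P.min(0),P.max(0),proj(s,[.585,-.225,.072]),proj(s,[.585-.073,-.225+.073,.072]),proj(s,[.585+.073,-.225-.073,.072]))
E
```

```text
y (np.float64(328.0), np.float64(228.4102564102564)) 39 [ 0.5002 -0.0055  0.082 ]
[50.7 52. ] [ 0.5001 -0.0066  0.032 ]
b (np.float64(327.16279069767444), np.float64(70.83720930232558)) 86 [ 0.6188 -0.0051  0.082 ]
[56.8 63. ] [ 0.6174 -0.0053  0.032 ]
[ 0.49977246 -0.00734392  0.22359619] 0.6431056672921243
[(np.float64(267.2), np.float64(138.4), np.int32(119))]
[200 150] [305 249] (np.float64(254.7932857387596), np.float64(195.64922385874462)) (np.float64(288.39086514530976), np.float64(195.77071857076123)) (np.float64(221.3004039413761), np.float64(195.52810775155902))
```

Yellow: cap (0.5002, -0.0055) over plinth (0.5001, -0.0066). Blue is centred, and the lifter is back at its start pixel. Handing in.

```bash
python3 -c "
from plant import ctrl; print(ctrl.sign_off())"
```

```text
the job is handed in; nothing more can be done
None
```

The job is handed in at about 54 s of the 210 s, with no verdict returned: the lid is on the stand, the lifter is in its rest, and the blue and yellow figures stand on their own plinths on the board (no red figure was in the kiln).

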